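# Fish the battery pack out of the desk organiser

## Robot

A 7-joint arm with a two-finger parallel gripper is mounted at the origin on the work surface. World frame = base frame: x ahead of the robot, y to its left, z up, the work surface at z = 0. Lengths are in m, angles in rad, forces in N, time in s.
With the tool pointing down it reaches from about 0.425 to 0.925 m from the base axis. Payload 6.8 kg.
Tool frame: the origin (TCP) lies at the very end of the fingers, on their centre line; the grasp point (between the pads) lies 19 mm behind it (r.grip_depth is the distance from the TCP to the grasp point, in m); z points along the fingers, y is the direction in which the jaws open and shut (so a half turn about z gives the same grasp; the last joint's range is limited). The gripper opens to 85 mm and grips with 20 to 120 N. Pads are 22 mm wide; open, the fingers measure 114 mm over their backs; the gripper's body (76 mm by 85 mm) begins 54 mm behind the grasp point. The pads swing forward as they close: fully open they stand 13 mm farther back than shut.
Start: joints at [-1.257, 0.477, 0.022, 1.555, -0.011, 1.109, -0.083], TCP at [0.276, 0.616, 0.231] pointing down, gripper open.
Joint ranges: [-2.96, 2.96], [-0.34, 2.1], [-1.41, 1.46], [0.24, 2.44], [-1.37, 4.51], [0.17, 1.92], [-2.96, 2.96]. Speed limits (rad/s): [2.39, 2.39, 3.14, 3.14, 3.14, 3.14, 3.14].

## Interface

Orientations are given as a rotation vector (axis times angle).
In Python, from bench import r, grab_frame gives the robot as it stands. The module is installed in compiled form; this text tells all that it offers.
- The arm moves only by the tool play_rows, never from a script. Its argument "increments" is a list of rows, each a list of 7 numbers: the shift along the tool's x, y, z in mm, then the turn, a rotation vector about the tool's x, y, z in rad, then the closure in counts, from 0 (fully open) to 255 (shut). In form: [[tx, ty, tz, rx, ry, rz, claw], ...]. A call has 1 to 5 rows; each row shifts and turns the pose as measured when the row begins, along the tool's axes as they then stand; what a row does not reach is not made up. A row lasts 1/10 s, in which the tool goes at most 50 mm and 8.59 degrees, less where a joint would pass 70% of its speed; a pose out of reach is approached as far as the arm can. A call is refused whole if a number of a shift passes 50 or a number of a turn 0.15, either way. A call with a gripper value outside its range is refused whole. The fingers move at their own pace and stop on an object; "force" is the grip in N (left out, the last holds). Time passes only in rows, so rows that do not move let the fingers close. It gives the time, the measured TCP pose, the force and the opening at its end, in the units of the state.
- r.get_obs(): the state, without advancing time (a new reading comes with each control period).
- grab_frame(name): name is "scene" or "top" or "wrist"; returns a dict with "color" (480x640x3 uint8, blue, green, red), "depth" (480x640 float32, m along the optical axis (not along the pixel's ray), 0 where there is no reading), "K" (3x3 intrinsics, pixels), "k1" (the pictures are not rectified: a ray, as slopes to the right and down, at radius r is drawn at 1 + k1 r^2 times it, then the intrinsics apply), "T" (4x4, takes a point from camera to world coordinates). Camera axes: x right, y up, looking along -z (the intrinsics and any distortion apply to the point x, -y, -z); pixel columns grow to the right and rows downward; lengths in m; the calibration is good to about 2 mm. A picture is of the moment at which its call begins.
- r.hand_in(): hands the job in, once; it reports no verdict.
The state is a dict: "clock": time; "joints": joint angles; "qvel": joint speeds; "tau": joint torques, N m; "tcp_pos": TCP position; "orientation": TCP orientation; "contact_force": force on the tool from outside, world axes, zero at the start; "moment": the same for the moment, N m; "grip_width": finger opening in m.
Only numpy, scipy, OpenCV 4.12 (cv2) and the standard library are available. Lean on these libraries where they do the work, as an engineer would, in place of code of your own. Each camera call takes 0.05 s, during which the arm holds its last target.

## Task

The battery pack with the wire pull handle is stuck down one of the narrow bays of the grey desk organiser. With the hooked pick, catch its wire handle and drag it right out of the bay onto the desk in front of the organiser, tip it over so that it lies flat on one of its broad sides, and put the pick back down on the desk, not leaning on the pack. Leave the other two things in their bays and everything else on the desk where they are.

Things in the scene. Friction and masses are not known exactly. Their poses are not given: they have to be found in the camera images.
- organiser: Fixed grey organiser. Origin: on the desk under its centre; x points into the bays, y left seen from the mouths, z up. 130 mm deep (x -65 to 65). Four walls 8 mm thick, 90 high, centred at y = -78, -26, 26, 78 mm: three bays 44 mm wide, no roof, no floor (things stand on the desk), mouths open at x = -65, closed at the far end by a 40 mm high wall.
- light_bar (a point): Centre of the organiser's aluminium light bar, 112 mm to -x of the organiser's origin, 163 mm up: 34 (x) x 200 (y) x 27 mm (z), underside 148 mm above the desk, on two posts outside the walls (organiser x -45 to -25, y = -88 and 88, 180 high) with arms forward at its ends. To clear it, a gripper holding the pick at full reach must lean back about 30 to 45 degrees.
- pack: Battery pack: black case with thin grey stripes, 70 (x) x 36 (y) x 80 mm (z), 0.25 to 0.4 kg, wire pull handle on -x. Origin: centre of the case. Starts standing on a 70 x 36 face (origin 40 mm up) in any of the three bays, aligned with the organiser, handle towards the mouth, 3 to 5 mm free at each side. Flat on a broad side its y axis is vertical, origin 18 mm up.
- pack_handle (a point): Centre of the opening of the pack's wire handle: 48.5 mm to -x, 10 mm to -z of the pack's origin, so 30 mm up while it stands. A flat U of 6 mm steel wire in the pack's x-y plane; opening 27 (x) by 23 mm (y), free from above and below; wire from 27 to 33 mm above the desk, its outer end 68 mm from the pack's origin.
- pick: Hooked pick, loose, standing upright on its grip. Origin: centre of the grip, a grey block 44 (x) x 28 (y) x 50 mm (z), 25 mm above the desk. A 7 mm steel rod leaves it along +x at z = 20 mm (45 mm above the desk), runs to x = 100 mm and bends straight down, ending at z = -22 mm (3 mm above the desk). About 0.15 kg; set down upright it stands on its own.
- pick_tip (a point): Lower end of the pick's hook: x = 100 mm, y = 0, z = -22 mm from the pick's origin.
- charger: Bystander in another bay: plain black plastic charger, 70 x 34 x 80 mm, no handle. Origin at its centre.
- cardbox: Bystander in another bay: cardboard box, 70 x 32 x 80 mm, no handle. Origin at its centre.
- mug: Bystander: white ceramic mug, 80 mm across, 85 mm high, standing on the desk. Origin: centre of its underside.
- tape: Bystander: roll of clear tape lying flat, 100 mm across, 24 mm high. Origin: centre of its underside.
- mouse: Bystander: black computer mouse, about 80 x 60 x 34 mm. Origin: on its underside.
Mind the look-alikes: they are no part of the job. Leave any turquoise look-alike of the pick alone.

How it is judged:
By the outcome, as a careful person would: the job done as asked, in the order asked, and still so for the second after the job is handed in, with the robot touching nothing.
It also fails if it takes over 61 s, if anything falls off the work surface, if the arm or the gripper's body presses on something with over 40 N, if the wrist force passes 120 N, or if a joint passes its speed limit or range.

## Working session

There is one attempt and no reset: what is moved stays moved. The work goes in short steps, Python scripts to look and compute and a tool call to move; the robot and the scene stay as the last step left them, time stands still between calls to the robot, and variables do not carry over. Pictures are saved under pics/ and viewed, and the job is handed in when it is done.

Besides the shell and the picture viewer there is one more tool, called after "Emit:" as a command line: name --pt "numbers of a row" for each row, then --argument value for the rest. play_rows: Moves the arm, as the interface text tells. Its arguments: {"type":"object","properties":{"increments":{"type":"array","items":{"type":"array","items":{"type":"number"}}},"force":{"type":"number"}},"required":["increments"]}

```bash
mkdir -p pics; ls; cat > h.py <<'E'
import numpy as np, cv2
from bench import r, grab_frame
from scipy.spatial.transform import Rotation as R
def px2w(f,u,v,d=None):
    K=f["K"];x=(u-K[0,2])/K[0,0];y=(v-K[1,2])/K[1,1]
    a,b=x,y
    for _ in range(20):
        s=1+f["k1"]*(a*a+b*b); a,b=x/s,y/s
    return np.array([a,-b,-1.0])
def pt(f,u,v,z=None):
    """world point by depth (z None) or by plane height z"""
    T=np.array(f["T"]); c=px2w(f,u,v)
    if z is None:
        d=np.median(f["depth"][int(v)-1:int(v)+2,int(u)-1:int(u)+2]); return T[:3,:3]@(c*d)+T[:3,3]
    w=T[:3,:3]@c; return T[:3,3]+w*(z-T[2,3])/w[2]
def proj(f,p):
    T=np.array(f["T"]); c=T[:3,:3].T@(np.array(p)-T[:3,3]); a,b=c[0]/-c[2],-c[1]/-c[2]
    s=1+f["k1"]*(a*a+b*b); K=f["K"]; return K[0,0]*a*s+K[0,2],K[1,1]*b*s+K[1,2]
def crop(f,name,u0,v0,u1,v1):
    c=f["color"][v0:v1,u0:u1]; s=min(800/c.shape[1],600/c.shape[0]); cv2.imwrite("pics/"+name,cv2.resize(c,None,fx=s,fy=s,interpolation=cv2.INTER_CUBIC)); print(name,"scale",s)
E
python3 - <<'E'
from h import *
import pickle
for n in ["scene","top","wrist"]:
    f=grab_frame(n); cv2.imwrite(f"pics/{n}0.png",f["color"]); pickle.dump(f,open(f"{n}0.pkl","wb")); print(n,np.round(f["T"],3).tolist(),f["k1"],f["K"][0,0])
o=r.get_obs(); print(o)
E
```

```text
pics
scene [[0.605, -0.686, 0.404, 1.131], [0.796, 0.521, -0.308, -0.397], [0.001, 0.508, 0.861, 1.236], [0.0, 0.0, 0.0, 1.0]] -0.027063944828571326 620.8060397859565
top [[0.017, 0.982, -0.186, 0.315], [-1.0, 0.019, 0.01, 0.028], [0.013, 0.186, 0.982, 1.678], [0.0, 0.0, 0.0, 1.0]] -0.08298547417200393 609.2348629649573
wrist [[0.41, -0.863, -0.295, 0.199], [0.912, 0.388, 0.135, 0.65], [-0.002, -0.324, 0.946, 0.374], [0.0, 0.0, 0.0, 1.0]] -0.0027075741517735234 380.8187922879746
{'clock': 0.15, 'joints': array([-1.25710903,  0.47767106,  0.02236925,  1.55619144, -0.01148366,
        1.10932369, -0.08309502]), 'qvel': array([-0.00110226, -0.00224473,  0.00081667, -0.00318251,  0.00082108,
        0.0014851 , -0.00112532]), 'tau': array([ 2.35438951e-03, -5.96920645e+01,  1.61011800e+00, -2.81486267e+01,
        1.26175853e-02,  6.58145029e-03,  2.20972049e-05]), 'tcp_pos': array([0.27617644, 0.61541891, 0.23052261]), 'orientation': array([-6.57588145e-01, -3.07181588e+00,  2.28388803e-03]), 'contact_force': array([-0.66836568, -0.19480875,  0.69645979]), 'moment': array([-0.041008  ,  0.02501433, -0.00485291]), 'grip_width': 0.08555934510436494}
```

View pics/scene0.png

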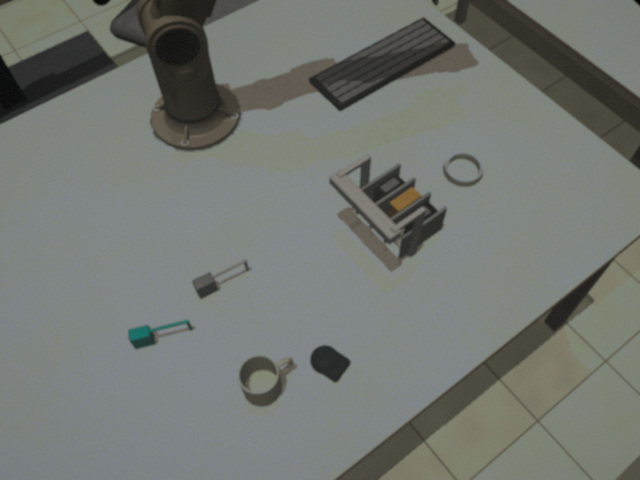

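View pics/top0.png

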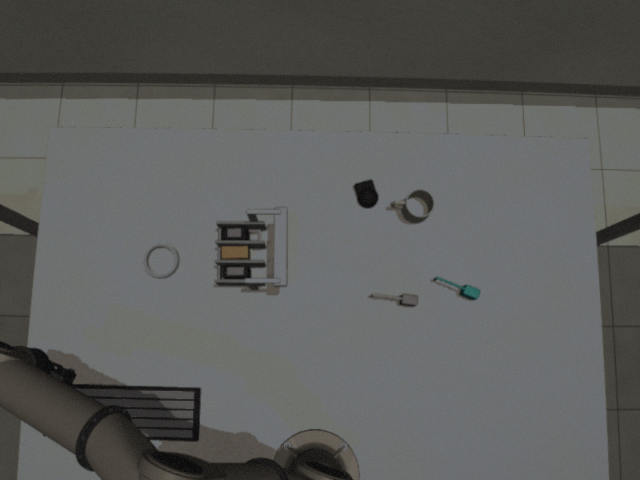

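View pics/wrist0.png

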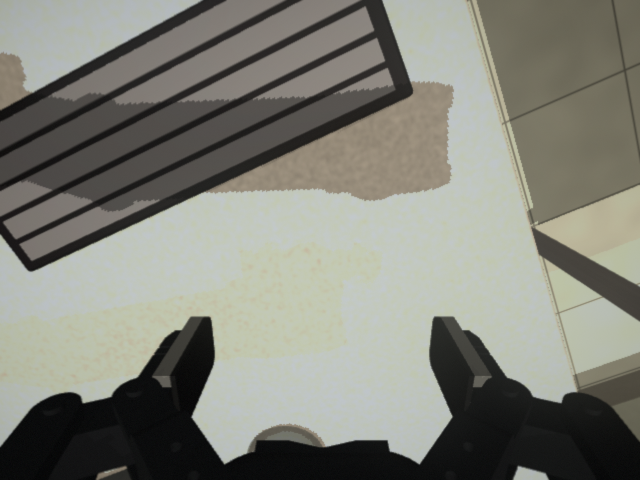

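```bash
python3 - <<'E'
from h import *
import pickle
f=pickle.load(open("top0.pkl","rb")); crop(f,"t1.png",200,190,310,310); crop(f,"t2.png",350,250,490,310)
f=pickle.load(open("scene0.pkl","rb")); crop(f,"s1.png",320,145,460,265); crop(f,"s2.png",120,240,280,360)
E
```

```text
t1.png scale 5.0
t2.png scale 5.714285714285714
s1.png scale 5.0
s2.png scale 5.0
```

View pics/t1.png

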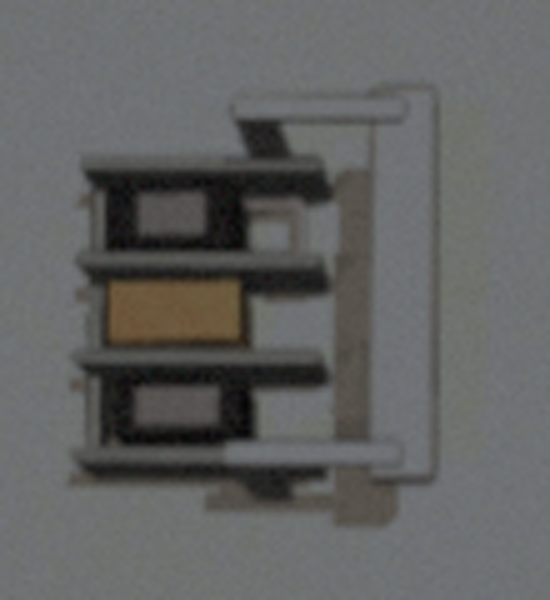

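View pics/t2.png

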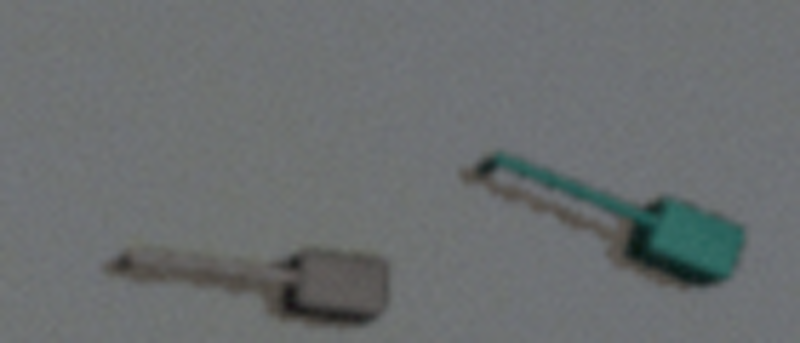

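View pics/s1.png

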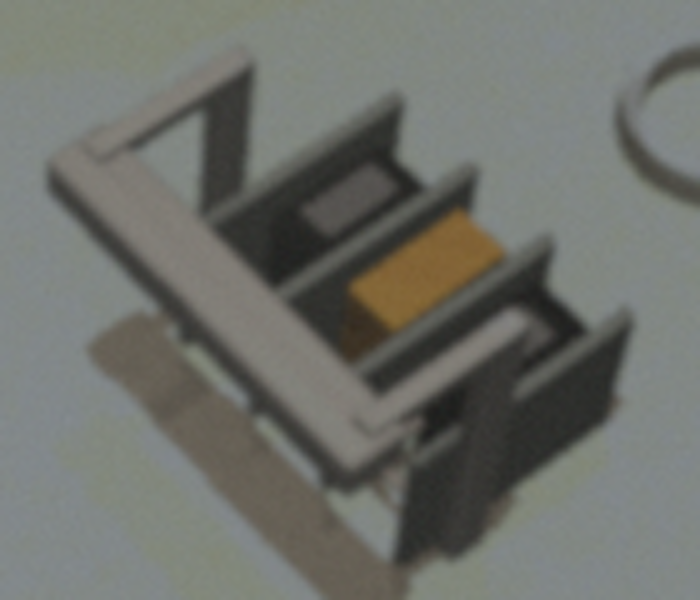

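View pics/s2.png

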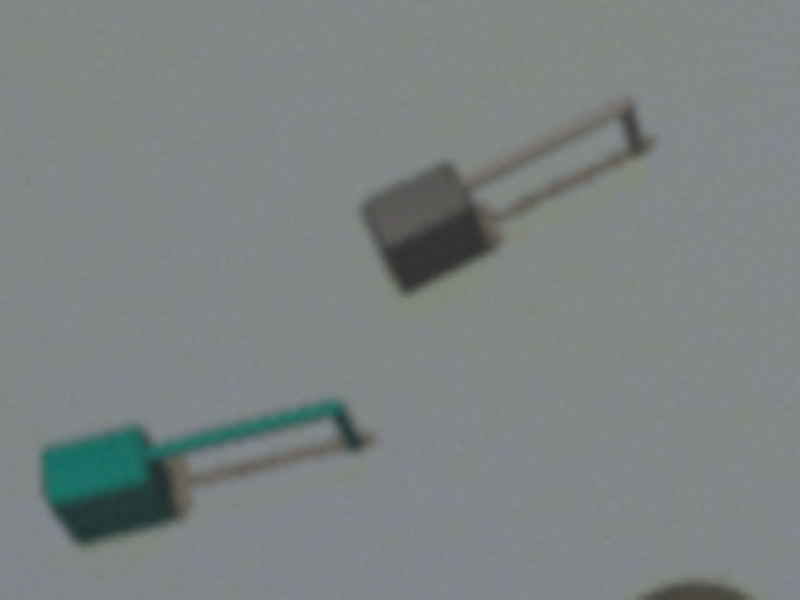

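```bash
python3 - <<'E'
from h import *
import pickle
f=pickle.load(open("top0.pkl","rb")); g=pickle.load(open("scene0.pkl","rb"))
def A(u,v,z): return pt(f,200+u/5-.4,190+v/5-.4,z)
def S(u,v,z): return pt(g,320+u/5-.4,145+v/5-.4,z)
def P(u,v,z): return pt(f,350+u/5.714-.4,250+v/5.714-.4,z)
def Q(u,v,z): return pt(g,120+u/5-.4,240+v/5-.4,z)
np.set_printoptions(precision=4,suppress=True)
print("bar top",[A(*p,.1765) for p in [(372,86),(437,88),(435,480),(374,480)]])
print("bar scene",[S(*p,.1765) for p in [(50,165),(345,470)]])
print("wall mouths top z.09",[A(*p,.09) for p in [(322,162),(325,262),(327,358)]])
print("wall far",[A(*p,.09) for p in [(83,162),(79,260),(74,357),(73,455)]])
print("wall far scene",[S(*p,.09) for p in [(397,97),(470,170),(545,243),(627,315)]])
print("handle",[A(*p,.033) for p in [(300,203),(300,250),(245,200),(245,250),(272,232)]])
print("pack label top",[A(*p,.08) for p in [(137,192),(205,192),(137,235),(205,235)]])
print("pick tip",P(123,258,.045),Q(628,105,.045))
print("grip top",[P(*p,.05) for p in [(303,249),(388,257),(385,308),(300,305)]],[Q(*p,.05) for p in [(362,208),(447,163),(480,208),(390,245)]])
d=f["depth"]
for u,v in [(236,233),(408,299),(279,245),(320,200)]: print(u,v,pt(f,u,v))
print([pt(g,*p) for p in [(204,285),(372,200)]])
E
```

```text
bar top [array([0.6789, 0.118 , 0.1765]), array([0.6785, 0.085 , 0.1765]), array([0.4794, 0.081 , 0.1765]), array([0.4788, 0.1111, 0.1765])]
bar scene [array([0.4847, 0.077 , 0.1765]), array([0.6778, 0.0797, 0.1765])]
wall mouths top z.09 [array([0.6577, 0.1485, 0.09  ]), array([0.6036, 0.1452, 0.09  ]), array([0.5522, 0.1425, 0.09  ])]
wall far [array([0.6552, 0.276 , 0.09  ]), array([0.6021, 0.2756, 0.09  ]), array([0.5501, 0.2759, 0.09  ]), array([0.4983, 0.274 , 0.09  ])]
wall far scene [array([0.4982, 0.2686, 0.09  ]), array([0.5509, 0.2679, 0.09  ]), array([0.6027, 0.268 , 0.09  ]), array([0.6545, 0.271 , 0.09  ])]
handle [array([0.6467, 0.1642, 0.033 ]), array([0.6203, 0.1633, 0.033 ]), array([0.6478, 0.1946, 0.033 ]), array([0.6198, 0.1935, 0.033 ]), array([0.6301, 0.1791, 0.033 ])]
pack label top [array([0.6415, 0.2479, 0.08  ]), array([0.6422, 0.2114, 0.08  ]), array([0.6181, 0.2468, 0.08  ]), array([0.6188, 0.2105, 0.08  ])]
pick tip [ 0.4732 -0.142   0.045 ] [ 0.4741 -0.1492  0.045 ]
grip top [array([ 0.4783, -0.2263,  0.05  ]), array([ 0.4752, -0.2665,  0.05  ]), array([ 0.4512, -0.2648,  0.05  ]), array([ 0.452 , -0.2247,  0.05  ])] [array([ 0.4504, -0.2696,  0.05  ]), array([ 0.4536, -0.2288,  0.05  ]), array([ 0.4812, -0.229 ,  0.05  ]), array([ 0.4731, -0.2691,  0.05  ])]
236 233 [0.6286 0.2233 0.0788]
408 299 [ 0.4631 -0.241   0.048 ]
279 245 [0.5812 0.1026 0.175 ]
320 200 [ 0.7442 -0.0013 -0.0007]
[array([ 0.4738, -0.2537,  0.0497]), array([0.5104, 0.1813, 0.0331])]
```

```bash
cat >> h.py <<'E'
np.set_printoptions(precision=4,suppress=True)
def tool(head_deg,tilt_deg):
    a=np.radians(head_deg);t=np.radians(tilt_deg);d=np.array([np.cos(a),np.sin(a),0]);k=np.array([0,0,1.])
    z=np.sin(t)*d-np.cos(t)*k; y=np.array([d[1],-d[0],0]); return np.column_stack([np.cross(y,z),y,z])
def plan(p,Rt,n,claw):
    o=r.get_obs(); p0=o["tcp_pos"]; R0=R.from_rotvec(o["orientation"]).as_matrix()
    w=R.from_matrix(R0.T@Rt).as_rotvec(); print("from",p0,"rot total",np.linalg.norm(w),"dist",np.linalg.norm(p-p0),"t",o["clock"])
    out=[]
    for i in range(n):
        Ri=R0@R.from_rotvec(w*i/n).as_matrix(); tr=Ri.T@(np.array(p)-p0)/n*1000
        out.append([round(float(v),1) for v in tr]+[round(float(v),3) for v in w/n]+[claw])
    for i in range(0,n,5): print(out[i:i+5])
def st():
    o=r.get_obs(); print(o["clock"],"tcp",o["tcp_pos"],"q",o["joints"],"F",o["contact_force"],"w",o["grip_width"])
    M=R.from_rotvec(o["orientation"]).as_matrix(); print("toolz",M[:,2],"tooly",M[:,1]); return o,M
E
python3 - <<'E'
from h import *
plan([0.45,0.2,0.33],tool(75,15),12,0)
E
```

```text
from [0.2762 0.6154 0.2305] rot total 1.4310028600595088 dist 0.4611759486331511 t 0.15
[[-27.4, -25.7, -8.2, -0.015, 0.018, 0.117, 0], [-30.0, -22.2, -9.1, -0.015, 0.018, 0.117, 0], [-32.2, -18.4, -10.0, -0.015, 0.018, 0.117, 0], [-34.0, -14.4, -10.9, -0.015, 0.018, 0.117, 0], [-35.2, -10.1, -11.7, -0.015, 0.018, 0.117, 0]]
[[-35.9, -5.8, -12.5, -0.015, 0.018, 0.117, 0], [-36.1, -1.4, -13.2, -0.015, 0.018, 0.117, 0], [-35.7, 3.0, -13.8, -0.015, 0.018, 0.117, 0], [-34.9, 7.4, -14.4, -0.015, 0.018, 0.117, 0], [-33.5, 11.6, -14.8, -0.015, 0.018, 0.117, 0]]
[[-31.6, 15.6, -15.2, -0.015, 0.018, 0.117, 0], [-29.3, 19.4, -15.5, -0.015, 0.018, 0.117, 0]]
```

Emit:
play_rows --pt "-27 -26 -8 -0.015 0.018 0.117 0" --pt "-30 -22 -9 -0.015 0.018 0.117 0" --pt "-32 -18 -10 -0.015 0.018 0.117 0" --pt "-34 -14 -11 -0.015 0.018 0.117 0" --pt "-35 -10 -12 -0.015 0.018 0.117 0"

```text
clock: 0.65
tcp_pos: [0.3441, 0.4422, 0.2684]
orientation: [-1.491, -2.674, -0.133]
contact_force: [1.2, 0.1, 0.9]
grip_width: 0.0856
```

Emit:
play_rows --pt "-36 -6 -12 -0.015 0.018 0.117 0" --pt "-36 -1 -13 -0.015 0.018 0.117 0" --pt "-36 3 -14 -0.015 0.018 0.117 0" --pt "-35 7 -14 -0.015 0.018 0.117 0" --pt "-34 12 -15 -0.015 0.018 0.117 0"

```text
clock: 1.15
tcp_pos: [0.4153, 0.2581, 0.3094]
orientation: [-2.177, -2.045, -0.257]
contact_force: [1.2, 0.1, 0.6]
grip_width: 0.0852
```

```bash
python3 - <<'E'
from h import *
st()
plan(np.array([0.455,-0.24,0.26]),tool(85,40),14,0)
E
```

```text
1.15 tcp [0.4153 0.2581 0.3094] q [-0.9056  0.0102  0.3436  1.9998 -0.2103  1.     -0.5228] F [1.2226 0.1451 0.5787] w 0.08524859834665609
toolz [ 0.0264  0.2203 -0.9751] tooly [ 0.9979 -0.0641  0.0126]
from [0.4153 0.2581 0.3094] rot total 0.47534856052242713 dist 0.5020732953803799 t 1.15
[[-35.2, 5.1, -4.3, 0.0, 0.034, 0.002, 0], [-35.1, 5.1, -5.5, 0.0, 0.034, 0.002, 0], [-34.8, 5.2, -6.7, 0.0, 0.034, 0.002, 0], [-34.6, 5.3, -7.9, 0.0, 0.034, 0.002, 0], [-34.3, 5.3, -9.0, 0.0, 0.034, 0.002, 0]]
[[-34.0, 5.4, -10.2, 0.0, 0.034, 0.002, 0], [-33.6, 5.5, -11.3, 0.0, 0.034, 0.002, 0], [-33.2, 5.5, -12.5, 0.0, 0.034, 0.002, 0], [-32.7, 5.6, -13.6, 0.0, 0.034, 0.002, 0], [-32.2, 5.6, -14.7, 0.0, 0.034, 0.002, 0]]
[[-31.7, 5.7, -15.8, 0.0, 0.034, 0.002, 0], [-31.1, 5.8, -16.8, 0.0, 0.034, 0.002, 0], [-30.5, 5.8, -17.9, 0.0, 0.034, 0.002, 0], [-29.9, 5.9, -18.9, 0.0, 0.034, 0.002, 0]]
```

Emit:
play_rows --pt "-35 5 -4 0 0.034 0.002 0" --pt "-35 5 -5.5 0 0.034 0.002 0" --pt "-35 5 -7 0 0.034 0.002 0" --pt "-35 5 -8 0 0.034 0.002 0" --pt "-34 5 -9 0 0.034 0.002 0"

```text
clock: 1.65
tcp_pos: [0.4291, 0.0732, 0.2934]
orientation: [-2.086, -1.934, -0.446]
contact_force: [-0.4, -0.7, 0.2]
grip_width: 0.0855
```

Emit:
play_rows --pt "-34 5 -10 0 0.034 0.002 0" --pt "-34 5 -11 0 0.034 0.002 0" --pt "-33 5 -12 0 0.034 0.002 0" --pt "-33 5 -14 0 0.034 0.002 0" --pt "-32 5 -15 0 0.034 0.002 0"

```text
clock: 2.15
tcp_pos: [0.4391, -0.1108, 0.2737]
orientation: [-1.978, -1.826, -0.62]
contact_force: [1.8, 0.7, -0.3]
grip_width: 0.0856
```

```bash
python3 - <<'E'
from h import *
st()
plan(np.array([0.458,-0.26,0.20]),tool(85,40),8,0)
f=grab_frame("wrist"); cv2.imwrite("pics/w1.png",f["color"])
E
```

```text
2.15 tcp [ 0.4391 -0.1108  0.2737] q [-0.2464  0.2929  0.8907  2.0017 -0.7368  1.3818  0.885 ] F [ 1.7921  0.7314 -0.2949] w 0.08562439037473644
toolz [ 0.0651  0.5511 -0.8319] tooly [ 0.9961 -0.0863  0.0208]
from [ 0.4391 -0.1108  0.2737] rot total 0.11211631276679342 dist 0.16749241082032942 t 2.15
[[-20.4, 3.8, -2.5, 0.002, 0.014, 0.002, 0], [-20.4, 3.8, -2.7, 0.002, 0.014, 0.002, 0], [-20.4, 3.8, -3.0, 0.002, 0.014, 0.002, 0], [-20.3, 3.8, -3.3, 0.002, 0.014, 0.002, 0], [-20.3, 3.9, -3.6, 0.002, 0.014, 0.002, 0]]
[[-20.2, 3.9, -3.9, 0.002, 0.014, 0.002, 0], [-20.1, 3.9, -4.2, 0.002, 0.014, 0.002, 0], [-20.1, 3.9, -4.5, 0.002, 0.014, 0.002, 0]]
```

View pics/w1.png

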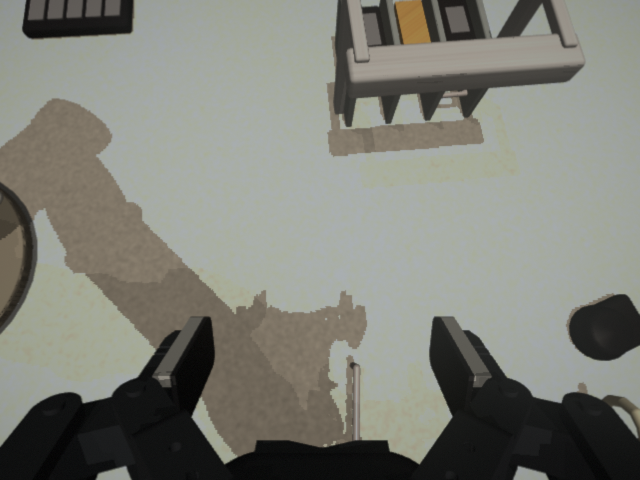

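Emit:
play_rows --pt "-30 4 -3 0.002 0.014 0.002 0" --pt "-30 4 -3 0.002 0.014 0.002 0" --pt "-30 4 -3 0.002 0.014 0.002 0" --pt "-30 4 -3 0.002 0.014 0.002 0" --pt "-30 4 -4 0.002 0.014 0.002 0"

```text
clock: 2.7
tcp_pos: [0.4479, -0.2549, 0.196]
orientation: [-1.941, -1.766, -0.666]
contact_force: [-0.0, -0.1, -0.5]
grip_width: 0.0854
```

Emit:
play_rows --pt "-25 0 -4 0.002 0.014 0.002 0" --pt "-25 0 -4 0.002 0.014 0.002 0" --pt "-15 0 -5 0.002 0.014 0.002 0" --pt "0 0 0 0 0 0 0"

```text
clock: 3.1
tcp_pos: [0.4409, -0.318, 0.1603]
orientation: [-1.915, -1.727, -0.689]
contact_force: [0.1, 0.1, -0.0]
grip_width: 0.0854
```

```bash
python3 - <<'E'
from h import *
import pickle
st()
f=grab_frame("wrist"); cv2.imwrite("pics/w2.png",f["color"]); pickle.dump(f,open("w2.pkl","wb"))
E
```

```text
3.1 tcp [ 0.4409 -0.318   0.1603] q [ 0.2983  0.7754  0.7736  1.7027 -0.8603  1.6119  1.2913] F [ 0.0505  0.1171 -0.026 ] w 0.08537576434992354
toolz [ 0.056   0.642  -0.7646] tooly [ 0.995  -0.0994 -0.0105]
```

View pics/w2.png

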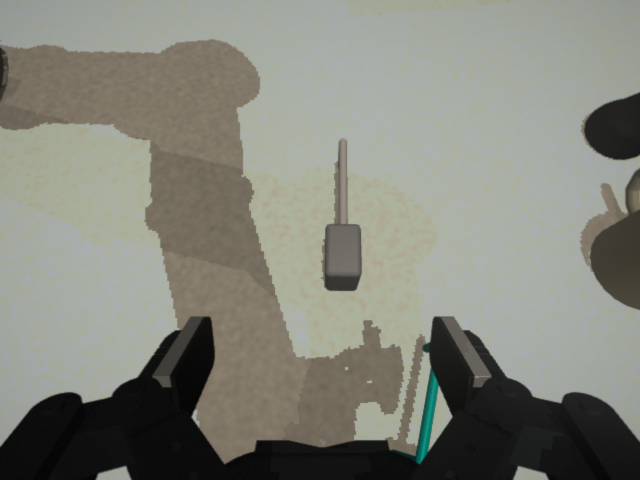

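```bash
python3 - <<'E'
from h import *
import pickle
f=pickle.load(open("w2.pkl","rb"));t=pickle.load(open("top0.pkl","rb")); crop(f,"w2c.png",290,120,400,310)
print("tip",pt(f,343,140,.0485),"rodbase",pt(f,343,222,.0485),"grip",[pt(f,*p,.05) for p in [(328,226),(358,225),(360,274),(327,274)]])
P=lambda u,v,z: pt(t,350+u/5.714-.4,250+v/5.714-.4,z)
print("turq tip",P(490,160,.045),"grip",[P(*p,.05) for p in [(665,200),(742,230),(722,280),(640,255)]], pt(f,430,348,.045),pt(f,420,455,.045))
print("mouse",pt(t,367,195,.02),"mug",pt(t,413,207,.08))
E
```

```text
w2c.png scale 3.1578947368421053
tip [ 0.4746 -0.1474  0.0485] rodbase [ 0.4653 -0.2245  0.0485] grip [array([ 0.453 , -0.2273,  0.05  ]), array([ 0.4765, -0.229 ,  0.05  ]), array([ 0.4726, -0.2687,  0.05  ]), array([ 0.4481, -0.2661,  0.05  ])]
turq tip [ 0.5226 -0.3167  0.045 ] grip [array([ 0.5042, -0.399 ,  0.05  ]), array([ 0.4905, -0.4355,  0.05  ]), array([ 0.4667, -0.4253,  0.05  ]), array([ 0.478 , -0.3863,  0.05  ])] [ 0.515  -0.3262  0.045 ] [ 0.4951 -0.3913  0.045 ]
mouse [ 0.7562 -0.133   0.02  ] mug [ 0.7094 -0.2521  0.08  ]
```

View pics/w2c.png

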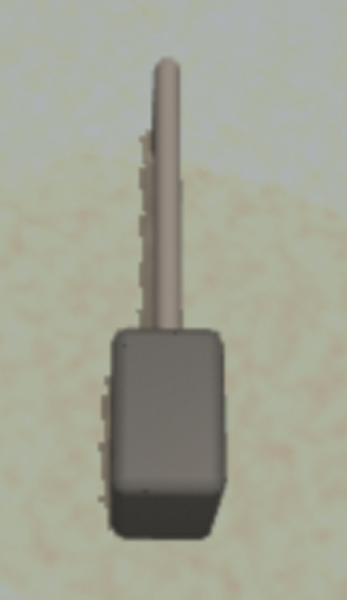

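```bash
python3 - <<'E'
from h import *
Rt=tool(83.4,40); tg=np.array([.4641,-.2369,.0184])
plan(tg-0.07*Rt[:,2],Rt,5,0)
E
```

```text
from [ 0.4412 -0.3169  0.1608] rot total 0.01951935586959768 dist 0.09711544394720223 t 3.15
[[-5.8, 3.0, 18.3, -0.004, -0.001, 0.001, 0], [-5.8, 2.9, 18.3, -0.004, -0.001, 0.001, 0], [-5.8, 2.9, 18.3, -0.004, -0.001, 0.001, 0], [-5.7, 2.8, 18.3, -0.004, -0.001, 0.001, 0], [-5.7, 2.8, 18.3, -0.004, -0.001, 0.001, 0]]
```

Emit:
play_rows --pt "-6 3 18 -0.004 -0.001 0.001 0" --pt "-6 3 18 -0.004 -0.001 0.001 0" --pt "-6 3 18 -0.004 -0.001 0.001 0" --pt "-6 3 18 -0.004 -0.001 0.001 0" --pt "-5 3 15 -0.004 -0.001 0.001 0"

```text
clock: 3.65
tcp_pos: [0.4628, -0.2806, 0.0747]
orientation: [-1.934, -1.732, -0.707]
contact_force: [-0.8, -0.5, -0.5]
grip_width: 0.0855
```

```bash
python3 - <<'E'
from h import *
Rt=tool(83.4,40); tg=np.array([.4641,-.2369,.0184])
st();plan(tg,Rt,5,0)
f=grab_frame("wrist"); cv2.imwrite("pics/w3.png",f["color"])
E
```

```text
3.65 tcp [ 0.4628 -0.2806  0.0747] q [ 0.2669  0.8591  0.7095  1.7822 -0.9698  1.4659  1.3496] F [-0.7584 -0.4928 -0.491 ] w 0.08546659351092169
toolz [ 0.0783  0.6343 -0.7691] tooly [ 0.9936 -0.1126  0.0083]
from [ 0.4628 -0.2806  0.0747] rot total 0.009880407183822331 dist 0.07127577397769698 t 3.65
[[-0.5, -0.8, 14.2, 0.001, 0.001, 0.001, 0], [-0.5, -0.8, 14.2, 0.001, 0.001, 0.001, 0], [-0.5, -0.8, 14.2, 0.001, 0.001, 0.001, 0], [-0.5, -0.8, 14.2, 0.001, 0.001, 0.001, 0], [-0.5, -0.8, 14.2, 0.001, 0.001, 0.001, 0]]
```

View pics/w3.png

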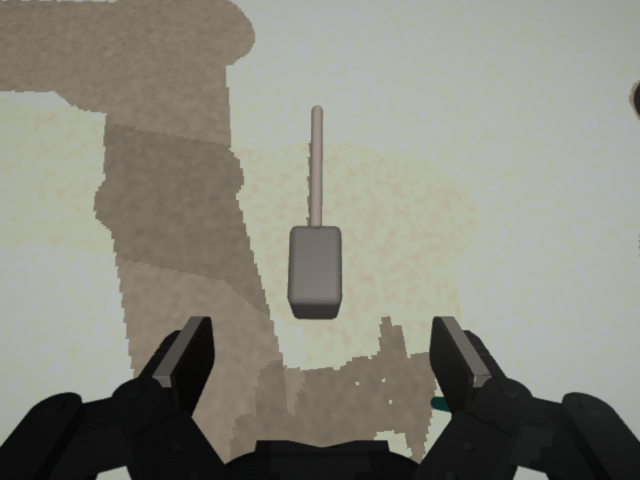

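Emit:
play_rows --pt "-0.5 -1 15 0.001 0.001 0.001 0" --pt "-0.5 -1 15 0.001 0.001 0.001 0" --pt "-0.5 -1 15 0.001 0.001 0.001 0" --pt "-0.5 -1 14 0.001 0.001 0.001 0" --pt "-0.5 -1 14 0 0 0 0" --force 50

```text
clock: 4.2
tcp_pos: [0.4636, -0.2305, 0.0114]
orientation: [-1.93, -1.726, -0.704]
contact_force: [0.2, 0.5, 0.4]
grip_width: 0.0853
```

```bash
python3 - <<'E'
from h import *
Rt=tool(83.4,40); tg=np.array([.4641,-.2369,.0184])
st();plan(tg,Rt,1,0)
f=grab_frame("wrist"); cv2.imwrite("pics/w4.png",f["color"])
f=grab_frame("scene"); crop(f,"s4.png",100,160,340,340)
E
```

```text
4.2 tcp [ 0.4636 -0.2305  0.0114] q [ 0.2273  0.9173  0.6498  1.8673 -1.0546  1.3565  1.4047] F [0.1935 0.5372 0.4487] w 0.08527212257055543
toolz [ 0.0731  0.6388 -0.7659] tooly [ 0.9937 -0.1117  0.0016]
from [ 0.4636 -0.2305  0.0114] rot total 0.0035987296679886468 dist 0.009466988957934071 t 4.2
[[-0.3, 1.2, -9.4, -0.001, -0.0, 0.003, 0]]
s4.png scale 3.3333333333333335
```

View pics/w4.png

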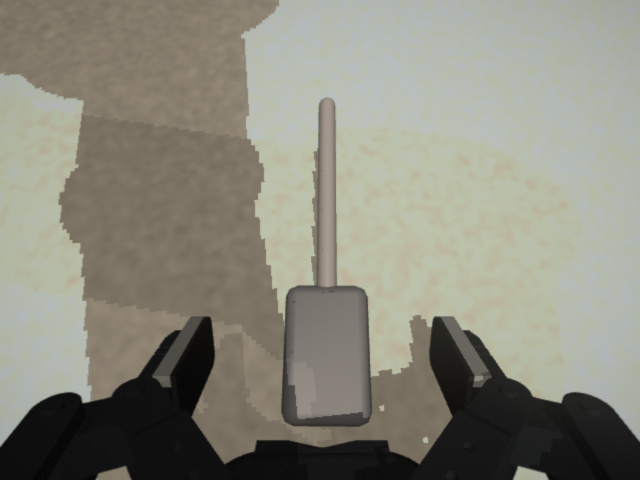

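View pics/s4.png

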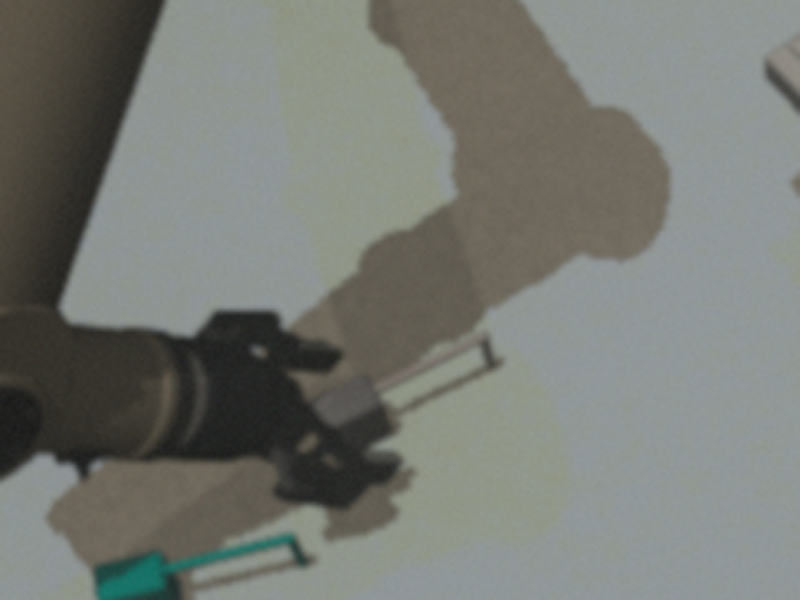

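Emit:
play_rows --pt "-0.3 1 -8 0 0 0.003 0" --pt "0 0 0 0 0 0 0"

```text
clock: 4.5
tcp_pos: [0.4635, -0.2355, 0.0175]
orientation: [-1.93, -1.721, -0.702]
contact_force: [0.2, 0.4, -0.1]
grip_width: 0.0853
```

```bash
python3 - <<'E'
from h import *
Rt=tool(83.4,40); tg=np.array([.4641,-.2369,.0184])
st();plan(tg,Rt,1,0)
E
```

```text
4.5 tcp [ 0.4635 -0.2355  0.0175] q [ 0.2309  0.9134  0.657   1.8573 -1.044   1.3708  1.394 ] F [ 0.1863  0.3524 -0.0648] w 0.08532816137906045
toolz [ 0.0708  0.6403 -0.7648] tooly [ 0.9936 -0.1132 -0.0028]
from [ 0.4635 -0.2355  0.0175] rot total 0.0037959833266473205 dist 0.0018317913928879413 t 4.5
[[-0.4, 0.8, -1.6, -0.003, -0.002, -0.0, 0]]
```

Emit:
play_rows --pt "0 0.8 -1 0 0 0 120" --pt "0 0 0 0 0 0 200" --pt "0 0 0 0 0 0 255" --pt "0 0 0 0 0 0 255" --pt "0 0 0 0 0 0 255" --force 60

```text
clock: 5.0
tcp_pos: [0.4649, -0.2389, 0.0199]
orientation: [-1.934, -1.723, -0.703]
contact_force: [-0.3, 0.7, 0.1]
grip_width: 0.0273
```

Emit:
play_rows --pt "0 0 0 0 0 0 255" --pt "0 0 0 0 0 0 255" --pt "0 0 0 0 0 0 255"

```text
clock: 5.3
tcp_pos: [0.4649, -0.2389, 0.0199]
orientation: [-1.934, -1.723, -0.703]
contact_force: [-0.3, -0.2, 0.5]
grip_width: 0.0275
```

```bash
python3 - <<'E'
from h import *
st()
f=grab_frame("wrist"); cv2.imwrite("pics/w5.png",f["color"])
E
```

```text
5.3 tcp [ 0.4649 -0.2389  0.0199] q [ 0.2331  0.9106  0.6596  1.8524 -1.0425  1.3729  1.3915] F [-0.3333 -0.2226  0.5247] w 0.027527310559134082
toolz [ 0.0744  0.6377 -0.7667] tooly [ 0.9933 -0.1152  0.0005]
```

View pics/w5.png

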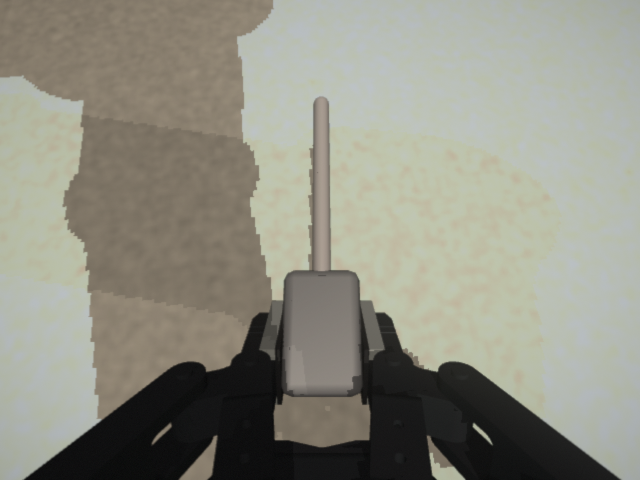

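```bash
python3 - <<'E'
from h import *
plan(np.array([.50,-.22,.09]),tool(85,40),4,255)
o=r.get_obs()
E
```

```text
from [ 0.4649 -0.2389  0.0199] rot total 0.028234841033446416 dist 0.08060665419308725 t 5.35
[[15.6, 8.2, -9.8, 0.005, 0.0, -0.005, 255], [15.6, 8.2, -9.8, 0.005, 0.0, -0.005, 255], [15.5, 8.3, -9.8, 0.005, 0.0, -0.005, 255], [15.5, 8.3, -9.9, 0.005, 0.0, -0.005, 255]]
```

Emit:
play_rows --pt "6.4 0 -7.7 0 0 0 255" --pt "13 4 -15 0 0 0 255" --pt "16 8 -13 0.005 0 -0.005 255" --pt "16 8 -10 0.005 0 -0.005 255" --pt "16 8 -10 0.005 0 -0.005 255"

```text
clock: 5.85
tcp_pos: [0.4935, -0.2262, 0.1109]
orientation: [-1.915, -1.733, -0.69]
contact_force: [-0.4, -0.0, -1.6]
grip_width: 0.0273
```

```bash
python3 - <<'E'
from h import *
st()
plan(np.array([.636,-.06,.09]),tool(91,40),8,255)
E
```

```text
5.85 tcp [ 0.4935 -0.2262  0.1109] q [ 0.156   0.7875  0.7165  1.8028 -0.9683  1.4725  1.2421] F [-0.4015 -0.0369 -1.5788] w 0.02730598652540958
toolz [ 0.057   0.6397 -0.7665] tooly [ 0.9953 -0.0968 -0.0068]
from [ 0.4935 -0.2262  0.1109] rot total 0.11462425769268134 dist 0.21991712220739115 t 5.85
[[15.6, 15.7, 16.3, 0.009, 0.0, -0.012, 255], [15.4, 16.1, 16.2, 0.009, 0.0, -0.012, 255], [15.2, 16.4, 16.0, 0.009, 0.0, -0.012, 255], [15.0, 16.7, 15.9, 0.009, 0.0, -0.012, 255], [14.8, 17.0, 15.7, 0.009, 0.0, -0.012, 255]]
[[14.6, 17.3, 15.6, 0.009, 0.0, -0.012, 255], [14.4, 17.6, 15.5, 0.009, 0.0, -0.012, 255], [14.2, 17.9, 15.3, 0.009, 0.0, -0.012, 255]]
```

Emit:
play_rows --pt "16 16 16 0.009 0 -0.012 255" --pt "15 16 16 0.009 0 -0.012 255" --pt "15 16 16 0.009 0 -0.012 255" --pt "15 17 16 0.009 0 -0.012 255" --pt "15 17 16 0.009 0 -0.012 255"

```text
clock: 6.35
tcp_pos: [0.5876, -0.1246, 0.1097]
orientation: [-1.849, -1.806, -0.672]
contact_force: [0.6, 0.6, -1.5]
grip_width: 0.0273
```

Emit:
play_rows --pt "14 17 15 0.009 0 -0.012 255" --pt "12 15 13 0.009 0 -0.012 255" --pt "7 8 7 0.009 0 -0.012 255" --pt "0 0 0 0 0 0 255"

```text
clock: 6.75
tcp_pos: [0.6333, -0.0697, 0.1072]
orientation: [-1.791, -1.853, -0.658]
contact_force: [-0.2, 1.2, -2.4]
grip_width: 0.0271
```

```bash
python3 - <<'E'
from h import *
import pickle
st()
f=grab_frame("wrist"); cv2.imwrite("pics/w6.png",f["color"]); pickle.dump(f,open("w6.pkl","wb"))
E
```

```text
6.75 tcp [ 0.6333 -0.0697  0.1072] q [-0.0876  0.8224  0.6286  1.668  -1.0668  1.4141  1.0388] F [-0.2422  1.1897 -2.4277] w 0.02711967128631508
toolz [-0.0087  0.6371 -0.7707] tooly [0.9995 0.0296 0.0133]
```

View pics/w6.png

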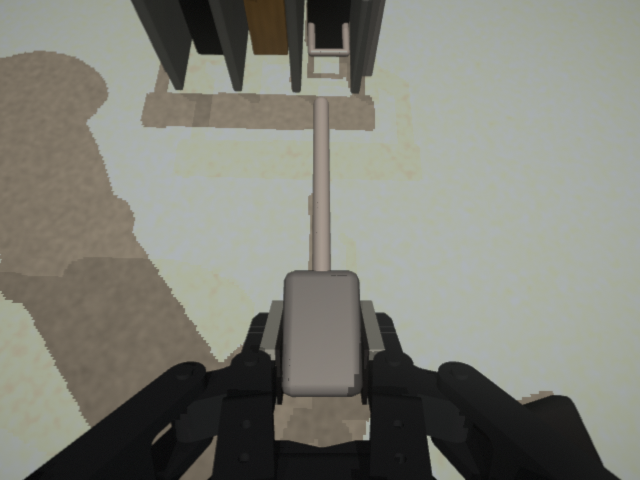

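```bash
python3 - <<'E'
from h import *
import pickle
f=pickle.load(open("w6.pkl","rb")); crop(f,"w6c.png",280,0,400,110)
E
```

```text
w6c.png scale 5.454545454545454
```

View pics/w6c.png

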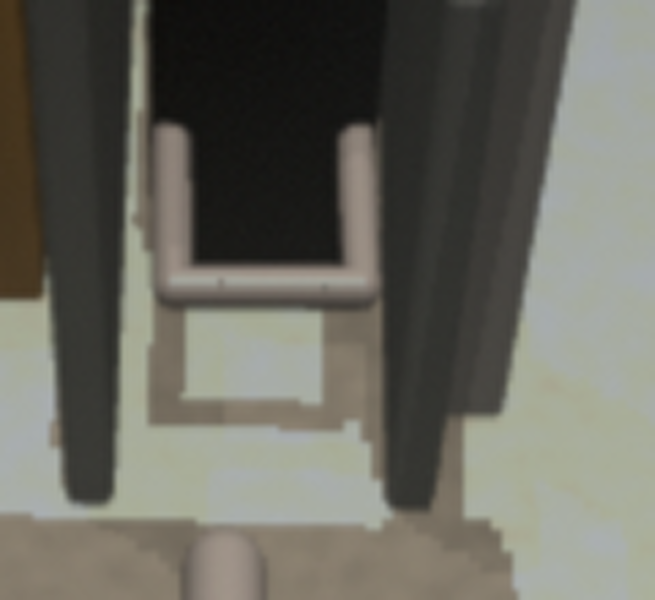

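```bash
python3 - <<'E'
from h import *
import pickle
f=pickle.load(open("w6.pkl","rb"))
c=lambda u,v,z: pt(f,280+u/5.4545-.4,v/5.4545-.4,z)
print("outer bar",c(268,283,.031),"ends",c(165,285,.03),c(370,285,.03),"legs at case",c(172,127,.032),c(358,127,.032))
print("walls",c(90,500,0),c(408,508,0))
o,M=st()
d=np.array([-M[0,1]*0-M[1,1],M[0,1],0]); d=np.array([-M[1,1],M[0,1],0]);d/=np.linalg.norm(d)
print("head",np.degrees(np.arctan2(d[1],d[0])))
zr=o["tcp_pos"][2]-.0199+.0485
e=c(225,535,zr); print("rod end",e,"rel along",(e-o["tcp_pos"])@d, "lat",(e-o["tcp_pos"])@np.array([d[1],-d[0],0]))
e=pt(f,321,270,zr);print("rod base rel along",(e-o["tcp_pos"])@d, "lat",(e-o["tcp_pos"])@np.array([d[1],-d[0],0]))
E
```

```text
outer bar [0.6327 0.1634 0.031 ] ends [0.617  0.1634 0.03  ] [0.6483 0.1648 0.03  ] legs at case [0.6169 0.194  0.032 ] [0.6462 0.1953 0.032 ]
walls [0.6048 0.1489 0.    ] [0.6569 0.1493 0.    ]
6.8 tcp [ 0.6326 -0.0709  0.1071] q [-0.0866  0.8222  0.6297  1.6691 -1.0664  1.414   1.0391] F [ 0.2311  0.1178 -0.8194] w 0.027036879243381443
toolz [-0.008   0.6367 -0.7711] tooly [0.9995 0.0279 0.0126]
head 91.59811467583316
rod end [0.629  0.0232 0.1357] rel along 0.0940904931414921 lat -0.000952372042007643
rod base rel along 0.014696918708365066 lat -0.000800372631325934
```

```bash
python3 - <<'E'
from h import *
plan(np.array([.634,.02,.060]),tool(91.3,40),5,255)
E
```

```text
from [ 0.6326 -0.0709  0.1071] rot total 0.015802292803751866 dist 0.10234732871658447 t 6.8
[[8.0, 0.7, 18.8, 0.001, 0.002, 0.002, 255], [8.0, 0.7, 18.8, 0.001, 0.002, 0.002, 255], [7.9, 0.7, 18.9, 0.001, 0.002, 0.002, 255], [7.9, 0.7, 18.9, 0.001, 0.002, 0.002, 255], [7.9, 0.7, 18.9, 0.001, 0.002, 0.002, 255]]
```

Emit:
play_rows --pt "8 1 19 0.001 0.002 0.002 255" --pt "8 1 19 0.001 0.002 0.002 255" --pt "8 1 19 0.001 0.002 0.002 255" --pt "7 1 16 0.001 0.002 0.002 255" --pt "0 0 0 0 0 0 255"

```text
clock: 7.3
tcp_pos: [0.6324, 0.0015, 0.0666]
orientation: [-1.799, -1.831, -0.653]
contact_force: [-0.5, 0.9, -1.0]
grip_width: 0.0272
```

```bash
python3 - <<'E'
from h import *
st()
plan(np.array([.635,.0885,.061]),tool(91.3,40),5,255)
f=grab_frame("wrist"); cv2.imwrite("pics/w7.png",f["color"])
f=grab_frame("scene"); crop(f,"s7.png",240,100,480,280)
E
```

```text
7.3 tcp [0.6324 0.0015 0.0666] q [-0.1708  0.8426  0.5838  1.7405 -1.1437  1.315   1.0278] F [-0.4989  0.9153 -1.0302] w 0.027232460634824516
toolz [-0.012   0.6418 -0.7667] tooly [ 0.9998  0.0177 -0.0008]
from [0.6324 0.0015 0.0666] rot total 0.005219357328659278 dist 0.08723480927690827 t 7.3
[[12.6, 0.8, 12.0, 0.001, 0.0, -0.001, 255], [12.6, 0.9, 12.0, 0.001, 0.0, -0.001, 255], [12.6, 0.9, 12.0, 0.001, 0.0, -0.001, 255], [12.6, 0.9, 12.0, 0.001, 0.0, -0.001, 255], [12.6, 0.9, 12.0, 0.001, 0.0, -0.001, 255]]
s7.png scale 3.3333333333333335
```

View pics/w7.png

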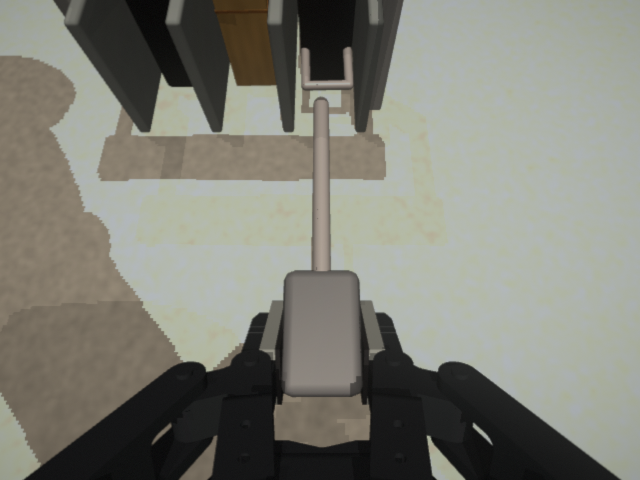

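View pics/s7.png

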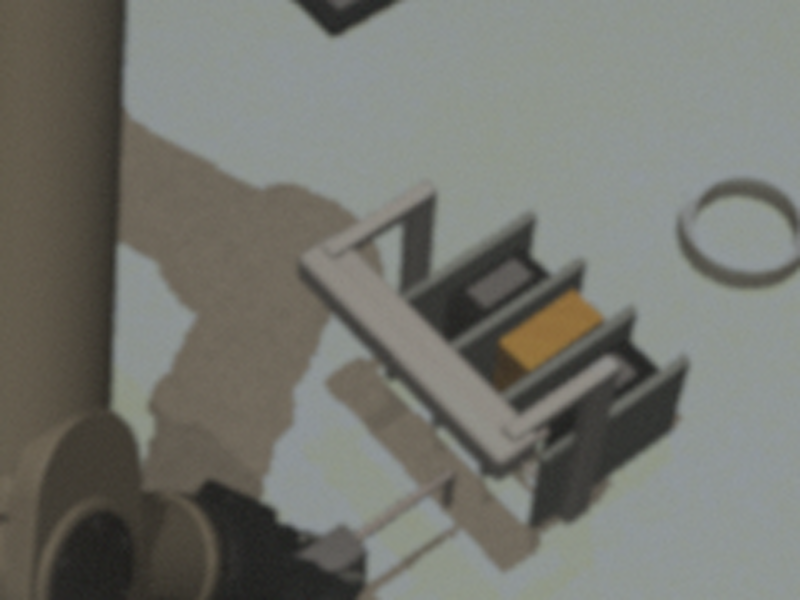

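Emit:
play_rows --pt "12.6 1 12 0.001 0 -0.001 255" --pt "12.6 1 12 0.001 0 -0.001 255" --pt "12.6 1 12 0.001 0 -0.001 255" --pt "12 1 11 0 0 0 255" --pt "0 0 0 0 0 0 255"

```text
clock: 7.9
tcp_pos: [0.6373, 0.0696, 0.0643]
orientation: [-1.803, -1.836, -0.654]
contact_force: [0.7, 0.5, -1.0]
grip_width: 0.0267
```

```bash
python3 - <<'E'
from h import *
st()
plan(np.array([.635,.0885,.061]),tool(91.3,40),1,255)
f=grab_frame("wrist"); cv2.imwrite("pics/w8.png",f["color"]); crop(f,"w8c.png",260,30,390,160)
E
```

```text
7.9 tcp [0.6373 0.0696 0.0643] q [-0.2665  0.8204  0.56    1.7775 -1.193   1.2457  0.9792] F [ 0.6709  0.4631 -1.0283] w 0.02666190462321191
toolz [-0.0084  0.6386 -0.7695] tooly [0.9999 0.017  0.0032]
from [0.6373 0.0696 0.0643] rot total 0.008459739281356746 dist 0.019306672893537682 t 7.9
[[12.5, -2.0, 14.6, 0.006, 0.005, -0.002, 255]]
w8c.png scale 4.615384615384615
```

View pics/w8.png

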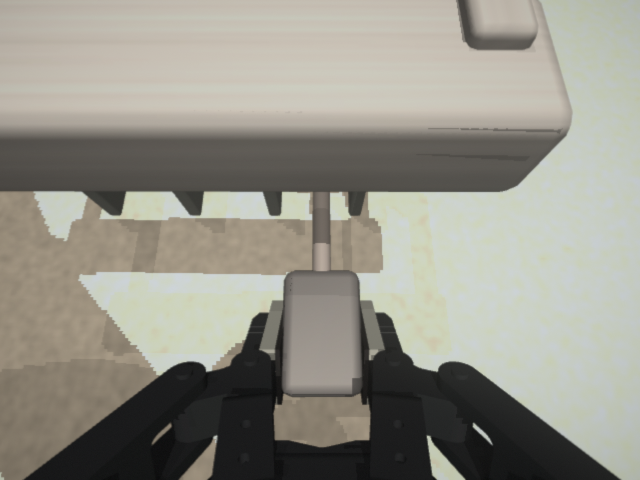

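Emit:
play_rows --pt "6 -1 7 0.003 0.002 -0.001 255" --pt "6 -1 7 0.003 0.002 -0.001 255" --pt "0 0 0 0 0 0 255"

```text
clock: 8.25
tcp_pos: [0.6351, 0.0858, 0.0609]
orientation: [-1.799, -1.835, -0.651]
contact_force: [0.2, -0.0, -2.0]
grip_width: 0.0277
```

```bash
python3 - <<'E'
from h import *
st()
plan(np.array([.635,.0885,.061]),tool(91.3,40),1,255)
f=grab_frame("scene"); crop(f,"s9.png",330,160,450,250)
f=grab_frame("top"); crop(f,"t9.png",200,200,320,290)
E
```

```text
8.25 tcp [0.6351 0.0858 0.0609] q [-0.2869  0.8192  0.5517  1.788  -1.2048  1.2306  0.9726] F [ 0.2237 -0.0448 -1.9633] w 0.02769853531878588
toolz [-0.0125  0.6396 -0.7686] tooly [0.9998 0.0197 0.0001]
from [0.6351 0.0858 0.0609] rot total 0.004960281381383396 dist 0.0026598612959353473 t 8.25
[[2.1, -0.0, 1.6, 0.002, 0.004, -0.002, 255]]
s9.png scale 6.666666666666667
t9.png scale 6.666666666666667
```

View pics/s9.png

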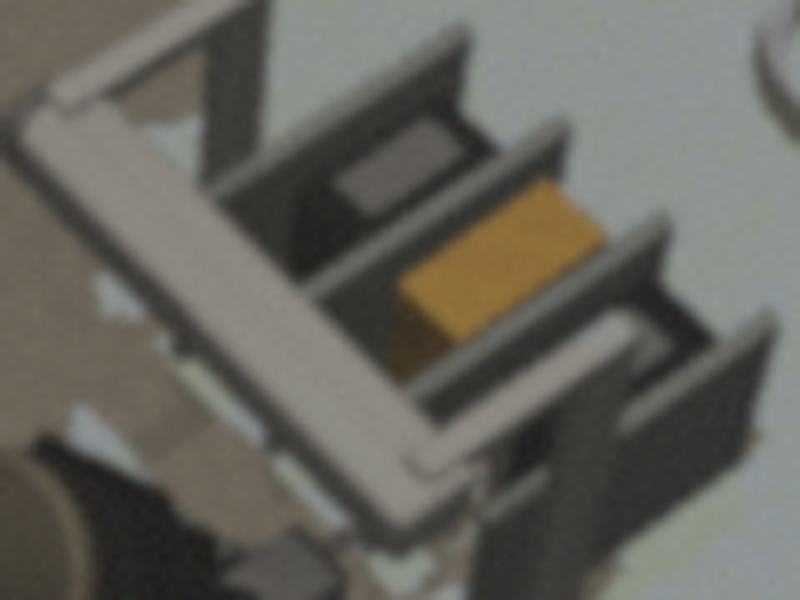

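View pics/t9.png

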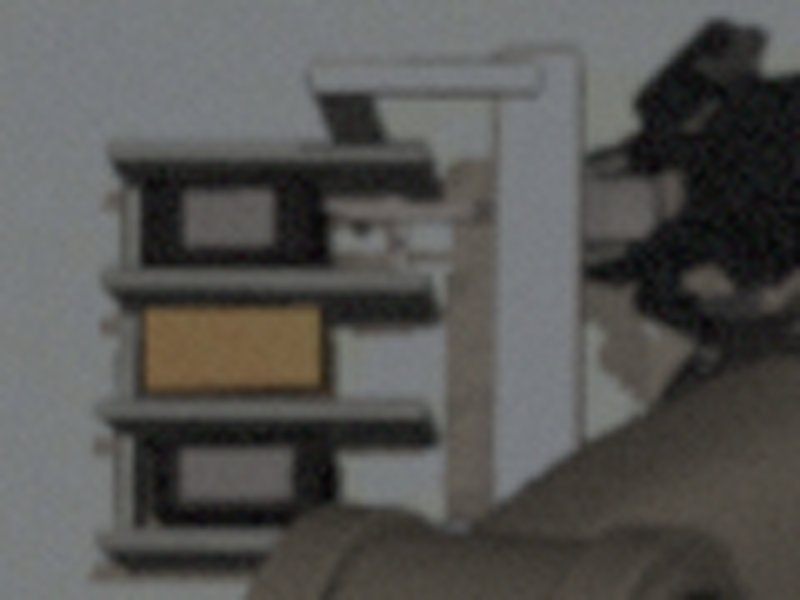

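```bash
python3 - <<'E'
from h import *
f=grab_frame("top"); crop(f,"t9b.png",235,215,285,252)
print(pt(f,200+358/6.667-.4,200+237/6.667-.4,.044), pt(f,200+340/6.667-.4,200+212/6.667-.4,.09))
for p in [(.632,.1764,.044),(.632,.1799,.086),(.632,.18,.03)]: 
    u,v=proj(f,p);print(p,(u+.4-200)*6.667,(v+.4-200)*6.667,(u-235)*16,(v-215)*16)
E
```

```text
t9b.png scale 16.0
[0.6303 0.1801 0.044 ] [0.6315 0.1833 0.09  ]
(0.632, 0.1764, 0.044) 367.0871730919329 233.16647447396667 314.5651671622809 313.17156015951196
(0.632, 0.1799, 0.086) 349.5030061600014 212.8230899600138 272.3652765201773 264.3498784101125
(0.632, 0.18, 0.03) 361.2261450567512 239.5052498584168 300.49940316604443 328.3838604671769
```

View pics/t9b.png

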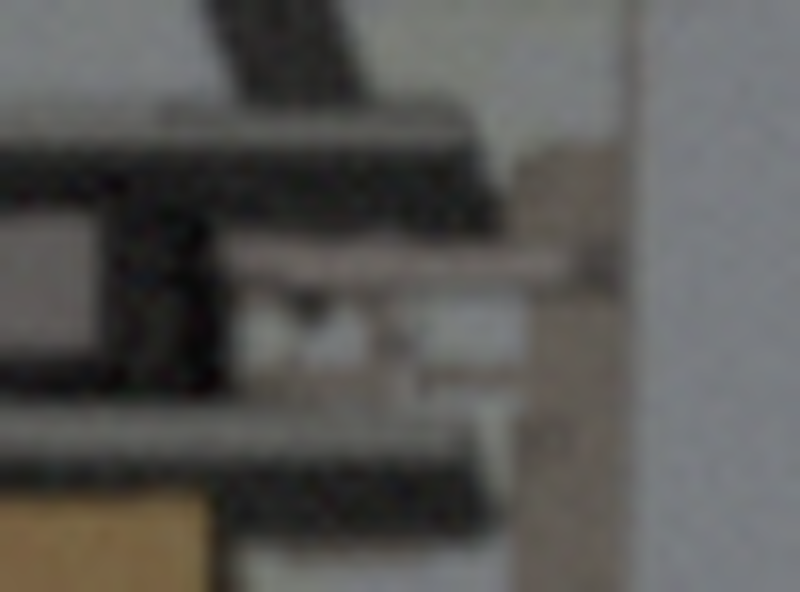

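Emit:
play_rows --pt "-5 0 6.5 0 0 0 255" --pt "-5 0 6.5 0 0 0 255" --pt "-5 0 6.5 0 0 0 255" --pt "-5 0 6 0 0 0 255" --pt "0 0 0 0 0 0 255"

```text
clock: 8.9
tcp_pos: [0.6355, 0.0828, 0.0251]
orientation: [-1.806, -1.833, -0.65]
contact_force: [-0.3, -0.6, -1.6]
grip_width: 0.0274
```

```bash
python3 - <<'E'
from h import *
st()
f=grab_frame("top"); crop(f,"t10.png",225,205,295,257)
E
```

```text
8.9 tcp [0.6355 0.0828 0.0251] q [-0.2681  0.8719  0.5284  1.7883 -1.2401  1.2017  1.0196] F [-0.2815 -0.5624 -1.5751] w 0.027384934841426664
toolz [-0.0097  0.6374 -0.7704] tooly [0.9999 0.0152 0.0001]
t10.png scale 11.428571428571429
```

View pics/t10.png

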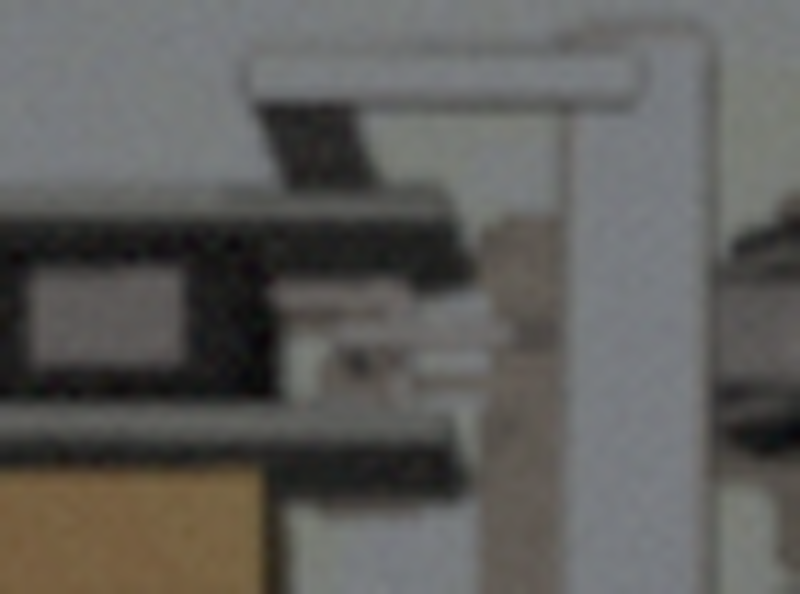

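Emit:
play_rows --pt "-6 0 -5 0 0 0 255" --pt "-6 0 -5 0 0 0 255" --pt "-7.7 0 -6.4 0 0 0 255" --pt "-7.7 0 -6.4 0 0 0 255" --pt "-7.7 0 -6.4 0 0 0 255"

```text
clock: 9.45
tcp_pos: [0.6367, 0.0354, 0.0265]
orientation: [-1.802, -1.835, -0.652]
contact_force: [0.4, 0.9, -1.4]
grip_width: 0.0275
```

```bash
python3 - <<'E'
from h import *
st()
f=grab_frame("top"); crop(f,"t11.png",205,205,305,280)
E
```

```text
9.45 tcp [0.6367 0.0354 0.0265] q [-0.2031  0.8888  0.5473  1.7573 -1.2044  1.2494  1.0508] F [ 0.4112  0.8638 -1.4476] w 0.027491433717409586
toolz [-0.0101  0.6388 -0.7693] tooly [0.9998 0.0177 0.0016]
t11.png scale 8.0
```

View pics/t11.png

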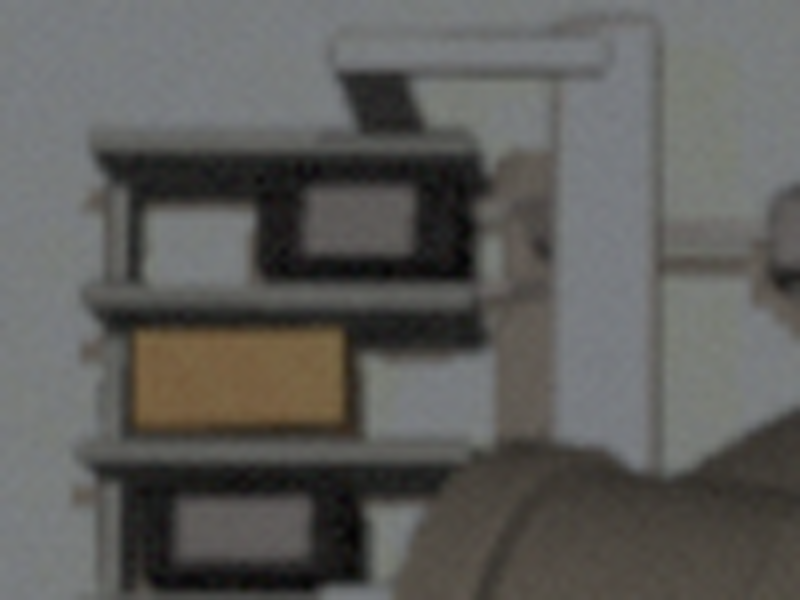

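Emit:
play_rows --pt "-10 0 -8.3 0 0 0 255" --pt "-11.5 0 -9.6 0 0 0 255" --pt "-11.5 0 -9.6 0 0 0 255" --pt "-11.5 0 -9.6 0 0 0 255" --pt "-11.5 0 -9.6 0 0 0 255"

```text
clock: 10.0
tcp_pos: [0.638, -0.0453, 0.027]
orientation: [-1.804, -1.835, -0.652]
contact_force: [0.2, 1.2, -2.1]
grip_width: 0.0273
```

Emit:
play_rows --pt "-11.5 0 -9.3 0 0 0 255" --pt "-11.5 0 -9.3 0 0 0 255" --pt "-11.5 0 -9.3 0 0 0 255" --pt "-11.5 0 -9.3 0 0 0 255" --pt "-11.5 0 -9.3 0 0 0 255"

```text
clock: 10.5
tcp_pos: [0.6392, -0.1259, 0.0265]
orientation: [-1.804, -1.833, -0.654]
contact_force: [0.6, 2.3, -0.8]
grip_width: 0.0273
```

```bash
python3 - <<'E'
from h import *
st()
f=grab_frame("top"); crop(f,"t12.png",205,165,405,315)
E
```

```text
10.5 tcp [ 0.6392 -0.1259  0.0265] q [ 0.018   0.9734  0.6002  1.594  -1.1026  1.4053  1.1262] F [ 0.5798  2.29   -0.7714] w 0.027346853505055703
toolz [-0.0083  0.6394 -0.7688] tooly [0.9999 0.0155 0.0021]
t12.png scale 4.0
```

View pics/t12.png

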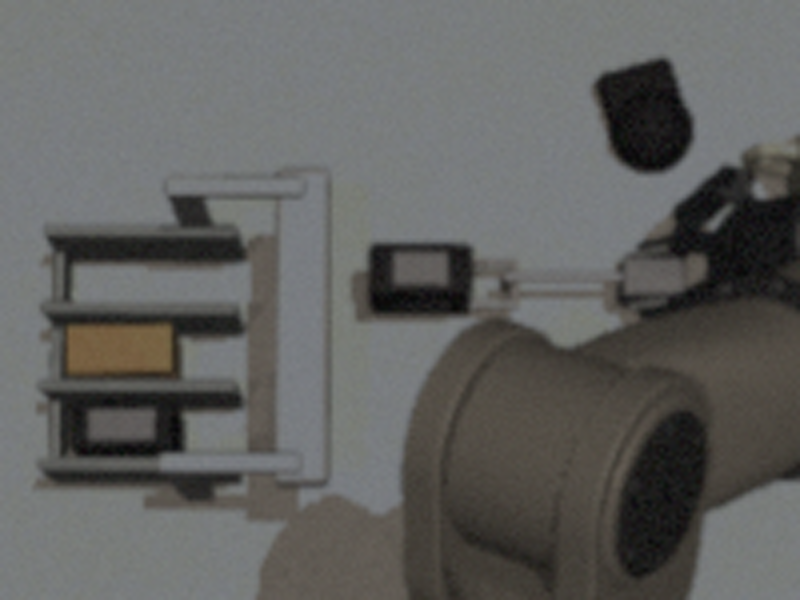

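Emit:
play_rows --pt "4 0 3 0 0 0 255" --pt "6.4 0 -7.7 0 0 0 255" --pt "10 0 -12 0 0 0 255" --pt "13 0 -15.5 0 0 0 255" --pt "13 0 -15.5 0 0 0 255"

```text
clock: 11.05
tcp_pos: [0.6374, -0.1241, 0.0948]
orientation: [-1.811, -1.83, -0.647]
contact_force: [0.1, -0.2, -1.0]
grip_width: 0.0273
```

Emit:
play_rows --pt "10 0 -12 0 0 0 255" --pt "0 0 0 0 0 0 255"

```text
clock: 11.25
tcp_pos: [0.6395, -0.1243, 0.1173]
orientation: [-1.811, -1.837, -0.653]
contact_force: [0.1, -0.8, -1.6]
grip_width: 0.0272
```

```bash
python3 - <<'E'
from h import *
import pickle
st()
f=grab_frame("top"); crop(f,"t13.png",275,195,375,270); pickle.dump(f,open("t13.pkl","wb"))
f=grab_frame("scene"); crop(f,"s13.png",200,140,440,320); pickle.dump(f,open("s13.pkl","wb"))
f=grab_frame("wrist"); cv2.imwrite("pics/w13.png",f["color"]); pickle.dump(f,open("w13.pkl","wb"))
E
```

```text
11.25 tcp [ 0.6395 -0.1243  0.1173] q [-0.0174  0.8515  0.6536  1.59   -1.042   1.4814  1.0353] F [ 0.0725 -0.8224 -1.6313] w 0.027192856049086132
toolz [-0.0041  0.6343 -0.773 ] tooly [0.9999 0.0126 0.0051]
t13.png scale 8.0
s13.png scale 3.3333333333333335
```

View pics/t13.png

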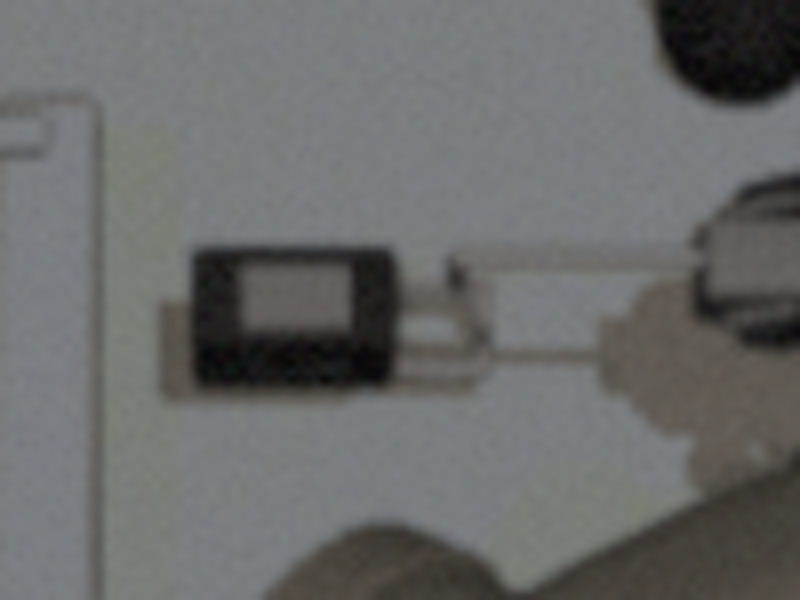

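View pics/s13.png

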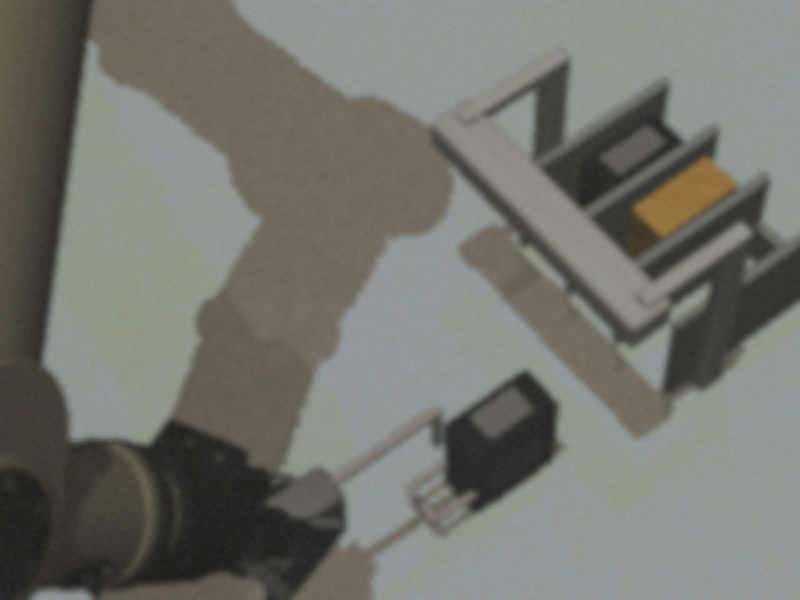

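View pics/w13.png

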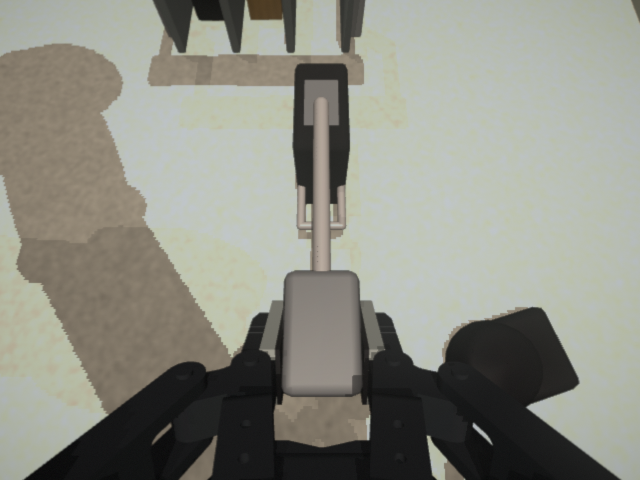

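```bash
python3 - <<'E'
from h import *
import pickle
f=pickle.load(open("w13.pkl","rb")); print([pt(f,*p,.08) for p in [(296,65),(347,65)]],"label",[pt(f,*p,.08) for p in [(304,80),(338,80),(339,125),(304,125)]], "base front",[pt(f,*p,.0) for p in [(297,187),(345,187)]],"handle end",pt(f,300,226,.03),pt(f,344,226,.03))
t=pickle.load(open("t13.pkl","rb"))
c=lambda u,v,z: pt(t,275+u/8-.4,195+v/8-.4,z)
print([c(*p,.08) for p in [(195,250),(392,250)]],"label",[c(*p,.08) for p in [(242,265),(350,265),(350,330),(240,330)]])
E
```

```text
[array([0.6184, 0.0515, 0.08  ]), array([0.6528, 0.052 , 0.08  ])] label [array([0.6242, 0.0388, 0.08  ]), array([0.6467, 0.0391, 0.08  ]), array([0.6472, 0.0031, 0.08  ]), array([0.6252, 0.0028, 0.08  ])] base front [array([0.6161, 0.0024, 0.    ]), array([0.6557, 0.0029, 0.    ])] handle end [ 0.6216 -0.0451  0.03  ] [ 0.6528 -0.0447  0.03  ]
[array([0.6511, 0.0553, 0.08  ]), array([ 0.6524, -0.0107,  0.08  ])] label [array([0.6463, 0.0395, 0.08  ]), array([0.647 , 0.0033, 0.08  ]), array([0.6249, 0.003 , 0.08  ]), array([0.6241, 0.0397, 0.08  ])]
```

```bash
python3 - <<'E'
from h import *
plan(np.array([.598,-.09,.11]),tool(90.5,40),3,255)
plan(np.array([.598,-.071,.084]),tool(90.5,40),5,255)
E
```

```text
from [ 0.638  -0.1236  0.1137] rot total 0.010194221475613593 dist 0.05237052456554309 t 11.4
[[8.0, -13.2, 8.2, -0.001, 0.003, 0.001, 255], [8.0, -13.2, 8.2, -0.001, 0.003, 0.001, 255], [7.9, -13.2, 8.2, -0.001, 0.003, 0.001, 255]]
from [ 0.638  -0.1236  0.1137] rot total 0.010194221475613593 dist 0.07243694030255948 t 11.4
[[4.4, -7.9, 11.3, -0.0, 0.002, 0.001, 255], [4.4, -7.9, 11.3, -0.0, 0.002, 0.001, 255], [4.4, -7.9, 11.3, -0.0, 0.002, 0.001, 255], [4.3, -7.9, 11.3, -0.0, 0.002, 0.001, 255], [4.3, -7.9, 11.3, -0.0, 0.002, 0.001, 255]]
```

Emit:
play_rows --pt "8 -13 8 -0.001 0.003 0.001 255" --pt "8 -13 8 -0.001 0.003 0.001 255" --pt "8 -12 8 -0.001 0.003 0.001 255" --pt "0 0 0 0 0 0 255"

```text
clock: 11.8
tcp_pos: [0.5962, -0.0885, 0.1057]
orientation: [-1.808, -1.818, -0.653]
contact_force: [-0.2, 0.6, -1.9]
grip_width: 0.0275
```

```bash
python3 - <<'E'
from h import *
st()
plan(np.array([.598,-.071,.084]),tool(90.5,40),3,255)
E
```

```text
11.8 tcp [ 0.5962 -0.0885  0.1057] q [-0.0643  0.8025  0.6473  1.735  -1.0507  1.4191  1.0793] F [-0.1831  0.5636 -1.8524] w 0.02752094487049759
toolz [-0.01    0.6435 -0.7654] tooly [ 0.9999  0.0079 -0.0064]
from [ 0.5962 -0.0885  0.1057] rot total 0.006516130811658271 dist 0.027955133815610038 t 11.8
[[-0.2, 0.7, 9.3, -0.001, -0.0, -0.002, 255], [-0.2, 0.7, 9.3, -0.001, -0.0, -0.002, 255], [-0.2, 0.7, 9.3, -0.001, -0.0, -0.002, 255]]
```

Emit:
play_rows --pt "0 0 9 -0.001 0 -0.001 255" --pt "0 0 9 -0.001 0 -0.001 255" --pt "0 0 9 -0.001 0 -0.001 255" --pt "0 0 0 0 0 0 255"

```text
clock: 12.2
tcp_pos: [0.5964, -0.0699, 0.0811]
orientation: [-1.808, -1.821, -0.655]
contact_force: [-1.3, -1.0, -0.9]
grip_width: 0.0273
```

```bash
python3 - <<'E'
from h import *
st()
plan(np.array([.598,-.071,.084]),tool(90.5,40),1,255)
f=grab_frame("wrist"); cv2.imwrite("pics/w14.png",f["color"])
E
```

```text
12.2 tcp [ 0.5964 -0.0699  0.0811] q [-0.0813  0.8246  0.6262  1.7615 -1.0838  1.3755  1.1006] F [-1.3258 -1.0072 -0.8731] w 0.027269380111825062
toolz [-0.0084  0.6433 -0.7656] tooly [ 1.      0.0084 -0.0039]
from [ 0.5964 -0.0699  0.0811] rot total 0.003968231897293902 dist 0.0035001217752839518 t 12.2
[[1.0, 1.6, -3.0, -0.003, -0.001, -0.003, 255]]
```

View pics/w14.png

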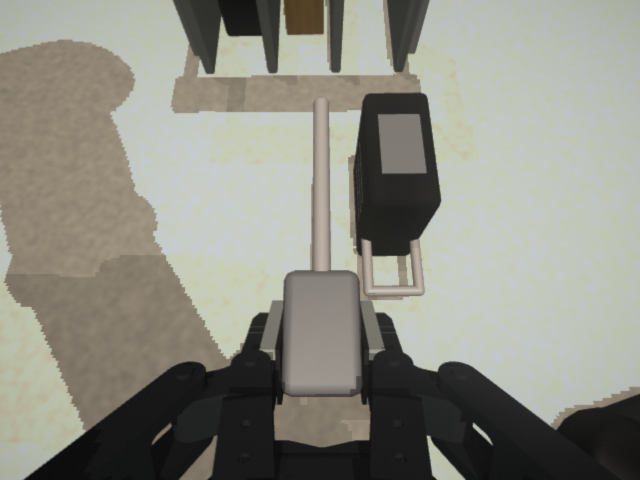

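Emit:
play_rows --pt "2 8 -2.5 0 0 0 255" --pt "0 8 0 0 0 0 255" --pt "0 6 0 0 0 0 255" --pt "0 6 0 0 0 0 255" --pt "0 6 0 0 0 0 255"

```text
clock: 12.75
tcp_pos: [0.6339, -0.0718, 0.0859]
orientation: [-1.81, -1.822, -0.656]
contact_force: [0.6, -0.5, -1.1]
grip_width: 0.0275
```

```bash
python3 - <<'E'
from h import *
st()
f=grab_frame("wrist"); cv2.imwrite("pics/w15.png",f["color"])
E
```

```text
12.75 tcp [ 0.6339 -0.0718  0.0859] q [-0.078   0.8567  0.6229  1.6693 -1.0913  1.4043  1.0434] F [ 0.5707 -0.5014 -1.1436] w 0.027518327311421214
toolz [-0.0063  0.642  -0.7667] tooly [ 1.      0.0072 -0.0021]
```

View pics/w15.png

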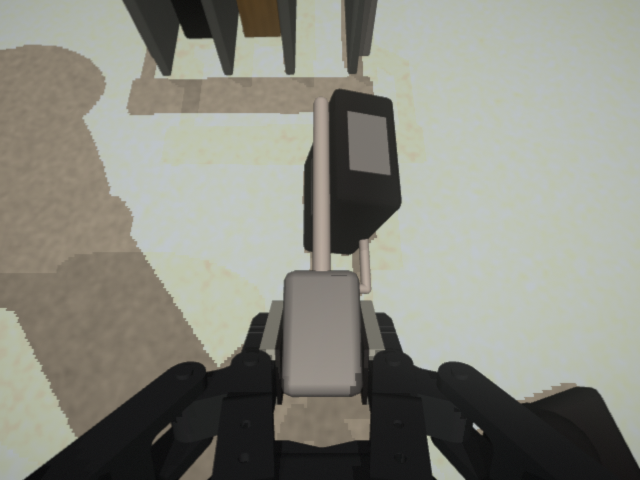

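Emit:
play_rows --pt "0 6 0 0 0 0 255" --pt "0 6 0 0 0 0 255" --pt "0 6 0 0 0 0 255" --pt "0 4 0 0 0 0 255" --pt "0 0 0 0 0 0 255"

```text
clock: 13.3
tcp_pos: [0.6595, -0.0715, 0.0856]
orientation: [-1.81, -1.823, -0.657]
contact_force: [-0.0, 0.7, -1.8]
grip_width: 0.0273
```

```bash
python3 - <<'E'
from h import *
st()
f=grab_frame("wrist"); cv2.imwrite("pics/w16.png",f["color"])
E
```

```text
13.3 tcp [ 0.6595 -0.0715  0.0856] q [-0.0746  0.8838  0.6178  1.6058 -1.0999  1.4196  1.0077] F [-0.0073  0.6968 -1.8334] w 0.027335803454240557
toolz [-0.0052  0.6414 -0.7672] tooly [ 1.      0.0074 -0.0005]
```

View pics/w16.png

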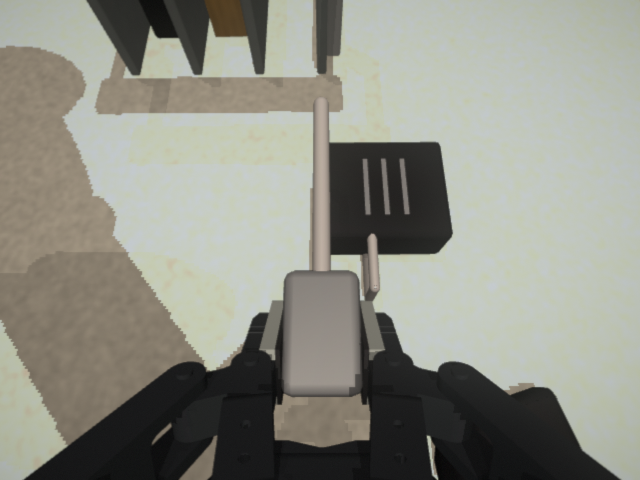

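Emit:
play_rows --pt "2 -20 -2 0 0 0 255" --pt "0 -35 0 0 0 0 255" --pt "-10 -35 -8 0 0 0 255" --pt "-10 -35 -8 0 0 0 255" --pt "-10 -25 -8 0 0 0 255"

```text
clock: 13.85
tcp_pos: [0.507, -0.1085, 0.0875]
orientation: [-1.802, -1.831, -0.658]
contact_force: [0.2, -0.4, -1.7]
grip_width: 0.0274
```

```bash
python3 - <<'E'
from h import *
st()
plan(np.array([.48,-.17,.04]),tool(88,39.94),5,255)
E
```

```text
13.85 tcp [ 0.507  -0.1085  0.0875] q [-0.0217  0.7561  0.6647  1.9157 -1.0187  1.3621  1.2498] F [ 0.2419 -0.3603 -1.6612] w 0.027443954036616147
toolz [-0.0072  0.6424 -0.7663] tooly [0.9999 0.0149 0.003 ]
from [ 0.507  -0.1085  0.0875] rot total 0.0498715565409547 dist 0.08224293678125719 t 13.85
[[-15.5, -5.6, -0.6, -0.006, -0.0, 0.008, 255], [-15.5, -5.5, -0.6, -0.006, -0.0, 0.008, 255], [-15.5, -5.4, -0.6, -0.006, -0.0, 0.008, 255], [-15.6, -5.2, -0.7, -0.006, -0.0, 0.008, 255], [-15.6, -5.1, -0.7, -0.006, -0.0, 0.008, 255]]
```

Emit:
play_rows --pt "-15 -5 -1 -0.006 0 0.008 255" --pt "-15 -5 -1 -0.006 0 0.008 255" --pt "-15 -5 -1 -0.006 0 0.008 255" --pt "-13 -4 -1 -0.006 0 0.008 255" --pt "0 0 0 0 0 0 255"

```text
clock: 14.35
tcp_pos: [0.4859, -0.161, 0.0505]
orientation: [-1.851, -1.792, -0.673]
contact_force: [-0.7, -0.2, -1.4]
grip_width: 0.0272
```

```bash
python3 - <<'E'
from h import *
o,M=st()
p=o["tcp_pos"].copy(); p[2]=.0215
plan(p,tool(88,39.94),3,255)
E
```

```text
14.35 tcp [ 0.4859 -0.161   0.0505] q [ 0.0841  0.8303  0.6611  1.9086 -1.0348  1.3554  1.3361] F [-0.6921 -0.2257 -1.3674] w 0.02723211218043796
toolz [ 0.0215  0.6412 -0.7671] tooly [ 0.9995 -0.0327  0.0007]
from [ 0.4859 -0.161   0.0505] rot total 0.002417176119863217 dist 0.029036057488231043 t 14.35
[[-6.2, -0.0, 7.4, -0.0, 0.0, 0.001, 255], [-6.2, -0.0, 7.4, -0.0, 0.0, 0.001, 255], [-6.2, -0.0, 7.4, -0.0, 0.0, 0.001, 255]]
```

Emit:
play_rows --pt "-6.2 0 7.4 0 0 0 255" --pt "-6.2 0 7.4 0 0 0 255" --pt "-4 0 4.8 0 0 0 255" --pt "0 0 0 0 0 0 255"

```text
clock: 14.75
tcp_pos: [0.4875, -0.1593, 0.022]
orientation: [-1.847, -1.794, -0.673]
contact_force: [0.0, 0.0, -2.2]
grip_width: 0.0276
```

```bash
python3 - <<'E'
from h import *
o,M=st()
p=o["tcp_pos"].copy(); p[2]=.0203
plan(p,tool(88,39.94),1,255)
E
```

```text
14.75 tcp [ 0.4875 -0.1593  0.022 ] q [ 0.0977  0.877   0.6354  1.9052 -1.065   1.3296  1.3694] F [ 0.0188  0.0455 -2.2219] w 0.02764331342374727
toolz [ 0.0199  0.6425 -0.766 ] tooly [ 0.9996 -0.0296  0.0011]
from [ 0.4875 -0.1593  0.022 ] rot total 0.005515059137401129 dist 0.0016721341327894067 t 14.75
[[-1.1, -0.0, 1.3, -0.003, -0.001, 0.005, 255]]
```

Emit:
play_rows --pt "-0.9 0 1.1 -0.002 0 0 255" --pt "0 0 0 0 0 0 255"

```text
clock: 14.95
tcp_pos: [0.4878, -0.1585, 0.0203]
orientation: [-1.847, -1.794, -0.676]
contact_force: [-0.1, 0.2, -1.8]
grip_width: 0.0274
```

```bash
python3 - <<'E'
from h import *
o,M=st()
E
```

```text
14.95 tcp [ 0.4878 -0.1585  0.0203] q [ 0.098   0.8791  0.6333  1.9063 -1.0685  1.3273  1.3726] F [-0.1427  0.1848 -1.8483] w 0.027353985301158415
toolz [ 0.0211  0.643  -0.7656] tooly [ 0.9996 -0.0296  0.0027]
```

Emit:
play_rows --pt "-0.3 0 0.4 -0.003 0 0 255" --pt "0 0 0 0 0 0 255"

```text
clock: 15.15
tcp_pos: [0.4881, -0.1584, 0.0203]
orientation: [-1.848, -1.795, -0.68]
contact_force: [-0.2, -0.3, -0.7]
grip_width: 0.0272
```

Emit:
play_rows --pt "0 0 0 0 0 0 140" --pt "0 0 0 0 0 0 80" --pt "0 0 0 0 0 0 0" --pt "0 0 0 0 0 0 0" --pt "0 0 0 0 0 0 0"

```text
clock: 15.65
tcp_pos: [0.4887, -0.1585, 0.0216]
orientation: [-1.848, -1.796, -0.682]
contact_force: [-0.0, -0.6, -0.6]
grip_width: 0.0853
```

```bash
python3 - <<'E'
from h import *
o,M=st()
f=grab_frame("wrist"); cv2.imwrite("pics/w18.png",f["color"])
E
```

```text
15.65 tcp [ 0.4887 -0.1585  0.0216] q [ 0.0988  0.876   0.6329  1.9079 -1.0716  1.3263  1.375 ] F [-0.0254 -0.5767 -0.6152] w 0.085337880762567
toolz [ 0.0266  0.6431 -0.7653] tooly [ 0.9995 -0.0317  0.0081]
```

View pics/w18.png

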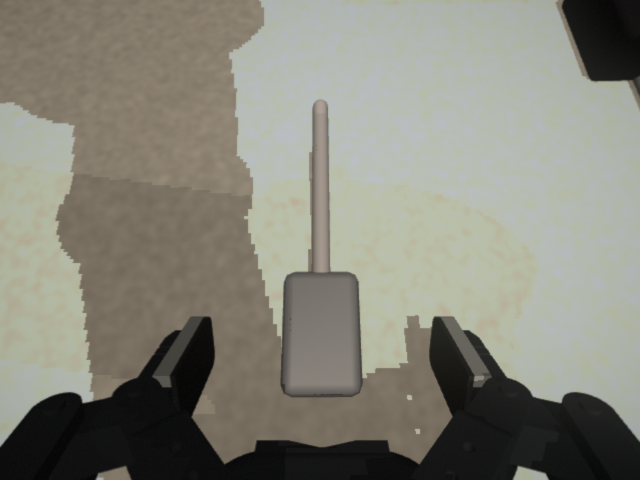

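Emit:
play_rows --pt "0 0 -10 0 0 0 0" --pt "0 0 -20 0 0 0 0" --pt "8 0 -30 0 0 0 0" --pt "15 0 -30 0 0 0 0" --pt "20 0 -30 0 0 0 0"

```text
clock: 16.2
tcp_pos: [0.4839, -0.2064, 0.1448]
orientation: [-1.848, -1.789, -0.676]
contact_force: [0.7, 0.6, -0.7]
grip_width: 0.0855
```

Emit:
play_rows --pt "20 0 -30 0 0 0 0" --pt "20 0 -30 0 0 0 0" --pt "0 0 0 0 0 0 0" --pt "0 0 0 0 0 0 0"

```text
clock: 16.6
tcp_pos: [0.4827, -0.223, 0.229]
orientation: [-1.862, -1.795, -0.68]
contact_force: [-0.7, 0.2, -1.0]
grip_width: 0.0855
```

```bash
python3 - <<'E'
from h import *
st()
f=grab_frame("wrist"); cv2.imwrite("pics/w19.png",f["color"])
f=grab_frame("scene"); cv2.imwrite("pics/s19.png",f["color"]); crop(f,"s19c.png",180,130,460,340)
f=grab_frame("top"); crop(f,"t19.png",130,150,510,330)
E
```

```text
16.6 tcp [ 0.4827 -0.223   0.229 ] q [ 0.094   0.6225  0.7978  1.7548 -0.8496  1.6087  1.1509] F [-0.6542  0.1789 -0.994 ] w 0.08545373354018423
toolz [ 0.0325  0.6369 -0.7703] tooly [ 0.9992 -0.04    0.0091]
s19c.png scale 2.857142857142857
t19.png scale 2.1052631578947367
```

View pics/s19.png

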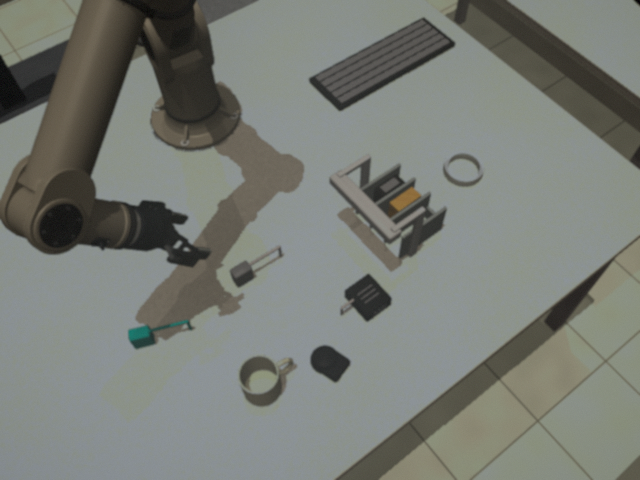

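View pics/t19.png

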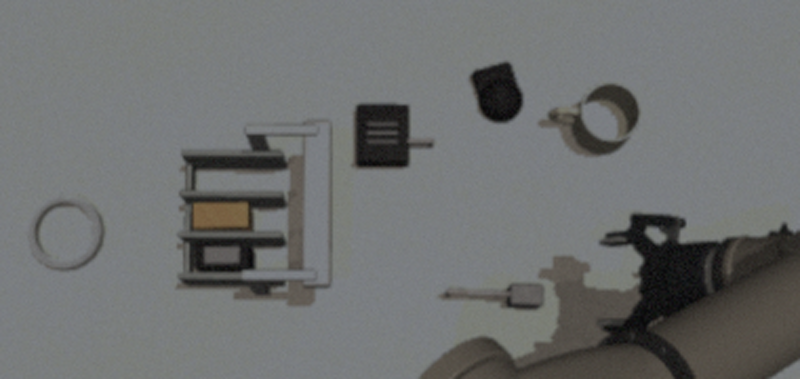

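View pics/w19.png

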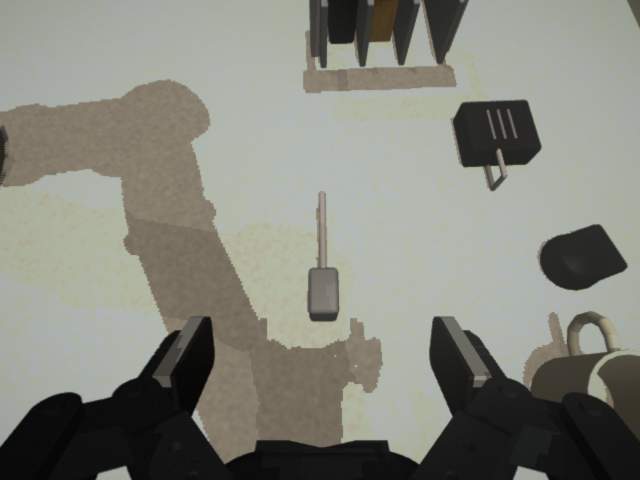

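The pictures show the pack lying flat in front of the organiser (scene ~(367,298)). The pick is standing clear of it on its grip (scene ~(255,268)), and the mouse, mug, tape and turquoise pick have not moved. The charger and the cardboard box are still in their bays. I'm handing in.

```bash
python3 - <<'E'
from h import *
f=grab_frame("top"); import pickle; g=pickle.load(open("top0.pkl","rb"))
u,v=130+382/2.105,150+135/2.105; print("pack",pt(f,u,v))
for n,(a,b,c,d) in {"mouse":(350,175,382,212),"mug":(385,185,437,226),"tape":(140,238,184,284),"turq":(430,270,484,304),"bays":(214,235,252,292)}.items():
    print(n,cv2.absdiff(f["color"][b:d,a:c],g["color"][b:d,a:c]).mean().round(2))
print(r.hand_in())
E
```

```text
pack [0.6946 0.0223 0.0338]
mouse 8.93
mug 10.07
tape 11.57
turq 65.59
bays 13.65
the job is handed in; nothing more can be done
None
```

The pack is out of its bay and lying flat on a broad side in front of the organiser. The pick stands upright on its grip, well clear of it. The job is handed in and took about 17 s of the 61 s.

- **Drag:** I gripped the pick with the gripper leaning back 40°, lowered its hook into the wire handle and pulled the pack straight out past the light bar.
- **Tip:** I lifted the hook clear of the handle and pushed high on the pack's side until it fell over, away from the robot.
- **Put down:** I stood the pick upright on the desk near where it was and backed the gripper off.

**Last checks:**
- **Pack:** its top measured 34 mm above the desk, against 36 mm expected for a pack lying flat. Its centre is at about x 0.695, y 0.022.
- **Bystanders:** by eye, the charger and cardboard box are still in their bays. The mouse, mug, tape and turquoise pick are where they were.
- **Disagreement:** a rough before/after comparison of the top camera pictures could not confirm that the turquoise pick stayed put. It gave a high difference there (66, against 9–14 elsewhere), most likely because the arm was in front of it in the last top picture. The scene camera picture shows it in its original place.
- **Forces:** the wrist forces reported were about 2.5 N at most.

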